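Weigh a coil bobbin on the steelyard balance

TASK

Weigh the copper-wound bobbin on the steelyard balance: stand it upright in the pan and let go, then raise the poise's spring plunger by its knob, slide the poise along the notched beam and let the plunger drop fully into the notch where the free beam comes to rest with its pointer in the middle, between the two black ribs. Handle the beam gently, so that its delicate bearing is not forced up, down or lengthwise, and leave the other things on the table alone.

Things in the scene. Friction and masses are not known exactly. Their poses are not given: they have to be found in the camera images.
- balance: Steelyard balance: its fixed grey stand (foot 75 x 400 x 14 mm) with a pillar. Origin on the table under the beam's pivot, which is 105 mm up; +y points along the notched long arm, -y to the pan, z up; turned by up to 0.3 rad. The aluminium beam is 8 mm wide, 12 mm high, and reaches from 105 mm on the pan side to 245 mm on the long side.
- index (a point): Middle mark of the white index plate (34 x 105 mm) at the end of the long arm, between two black ribs 13 mm apart. The thin pointer at the beam's end plays in front of it, 262 mm from the pivot, and is centred when the beam is level.
- beam (a joint): Beam tilt, rad: 0 = level, pointer in the middle; positive = long arm up; slightly springy stops at +-0.11. Left free it settles in about 1.5 s. Between the stops the tilt shows the imbalance: each 8 mm notch the poise goes outward lowers it by about 0.02. The bobbin's weight (90 g, give or take 40 percent) is unknown, so the right notch must be found by trying.
- poise (a joint): Travel of the brass poise (a sleeve 26 x 30 x 38 mm round the beam) outward, m: 0 (40 mm from the pivot) to 0.176. Notches at 0, 0.008, 0.016 ... 0.176, each with up to 0.8 mm play either way. It starts in one of the inner notches, too far in for any bobbin. Unlocked, it slides with about 0.6 N.
- plunger (a joint): Lift of the poise's spring plunger, m: 0 = down in a notch (locked); clear of the teeth above 0.0035; upper stop 0.007. Its spring pulls with 3 N at 0, 5.4 N when just clear, 8 N at the stop. Let go over a tooth, it slips into a notch beside it. Pulling the knob up first tilts the beam (under 1 N) to its +0.11 stop, then lifts the plunger; so the poise's path rises at 0.11 rad outward.
- knob (a point): Centre of the plunger's dark upright knob on top of the poise: 14 mm across the beam, 20 mm along it, 30 mm high (its centre 36 mm above the beam's middle line, its underside 4 mm above the sleeve). Best pinched on its two flat sides, across the beam. It swings with the beam in an arc about the pivot; pulled straight up through a large swing, it shoves the bearing lengthwise.
- pan_floor (a point): Centre of the inner floor of the round steel pan (inner diameter 68 mm, rim 5 mm above the floor), 27 mm above the beam's middle line and 100 mm from the pivot on the -y side. A parallel link keeps the pan level while it rises and falls up to 11 mm with the beam. Its z axis points up.
- bobbin: Copper-wound bobbin with two black flanges, 31 mm diameter, 24 mm high, standing upright. Origin at the centre of its underside, z along its axis. Starts on the table to the right of the balance.
- seat_along (a joint): How far the pivot's sprung bearing is pushed lengthwise along the beam (towards the long arm positive), m; 8 N per mm either way. More than 2 mm damages it.
- seat_up (a joint): How far the pivot's sprung bearing is pushed up (negative: down), m; 8 N per mm either way. More than 2 mm damages it.
- film_can: Bystander: off-white capped canister lying on its side, 32 x 50 x 32 mm high. Origin under its centre.
- cap_nut: Bystander: black cap nut, 24 mm across, 17 mm high. Origin under its centre.
- croc_clip: Bystander: crocodile clip with black sleeve, 11 x 62 x 11 mm. Origin under its centre.
- brass_weight: Bystander: round slotted brass weight, 33 mm diameter, 10 mm high. Origin under its centre.
Mind the look-alikes: they are no part of the job. Of the things like the bobbin, leave any that is red; of the rest the smaller one is meant.

How it is judged:
On the way, in this order (a step that is already met when the one before it is completed fails the run):
1. the bobbin stands upright in the pan, let go (horizontal distance between bobbin and pan_floor below 0.022 m and z of bobbin in the frame of pan_floor between -0.004 and 0.005 m and angle between bobbin's own z axis and vertical below 0.15 rad and not (contact force between the arm and bobbin above 0.05 N) and not (contact force between the arm and balance above 0.05 N)), for 0.2 s.
2. the free beam rests level with the plunger down in a notch (all of step 1 and value of joint beam between -0.0135 and 0.0135 rad and velocity of joint beam between -0.015 and 0.015 rad/s and value of joint plunger below 0.0015 m), for 0.5 s.
At the end, for the whole second after the job is handed in: The bobbin stands upright in the pan (within 22 mm of its centre), the plunger is down in a notch (less than 1.5 mm lifted), and the untouched beam is at rest with its pointer between the ribs (within 0.0135 rad of level) (all of step 2).
It fails at once if the canister, cap nut, crocodile clip or brass weight is moved more than 20 mm (distance of any of film_can, cap_nut, croc_clip, brass_weight from where it was at the start of the episode above 0.02 m).
It fails at once if the beam's bearing is forced lengthwise by more than 2 mm (about 16 N) (value of joint seat_along above 0.002 m or value of joint seat_along below -0.002 m).
It fails at once if the beam's bearing is forced up or down by more than 2 mm (about 16 N) (value of joint seat_up above 0.002 m or value of joint seat_up below -0.002 m).
It also fails if it takes over 72 s, if anything falls off the work surface, if the arm or the gripper's body presses on something with over 40 N, if the wrist force passes 120 N, or if a joint passes its speed limit or range.

ROBOT

A 6-joint arm with a two-finger parallel gripper is mounted at the origin on a cart in front of the work surface, level with it; the furniture and walls round the work are solid. World frame = base frame: x ahead of the robot, y to its left, z up, the work surface at z = 0. Lengths are in m, angles in rad, forces in N, time in s.
With the tool pointing down it reaches from about 0.275 to 0.725 m from the base axis. Payload 5.6 kg.
Tool frame: the origin (TCP) lies at the very end of the fingers, on their centre line; the grasp point (between the pads) lies 19 mm behind it; z points along the fingers, y is the direction in which the jaws open and shut (so a half turn about z gives the same grasp; the last joint's range is limited). The gripper opens to 85 mm and grips with 20 to 120 N. Pads are 22 mm wide; open, the fingers measure 114 mm over their backs; the gripper's body (76 mm by 85 mm) begins 54 mm behind the grasp point. The pads swing forward as they close: fully open they stand 13 mm farther back than shut.
Start: joints at [-0.949, 0.255, 0.108, 0, -1.424, -0.285], TCP at [0.182, -0.519, 0.199] pointing down, gripper open.
Joint ranges: [-2.95, 2.95], [-1.21, 1.97], [-1.09, 1.5], [-2.87, 1.71], [-2.94, -0.07], [-3.05, 3.05]. Speed limits (rad/s): [2.57, 2.57, 3.14, 3.14, 3.14, 3.14].

INTERFACE

Orientations are given as a rotation vector (axis times angle).
In Python, from plant import ctrl gives the robot as it stands.
- The arm moves only by the shell command python3 -m handwheel 'ROWS' [FORCE]. ROWS is JSON, a list of rows, each a list of 3 entries, a list of its own where there are three numbers: the turn, a rotation vector about the world's x, y, z in degrees, then the shift along the world's x, y, z in mm, then the gripper's target within -1 to 1 (fully open at 1, half-way at 0, shut at -1). In form: [[[ax, ay, az], [x, y, z], grip], ...]. A call has 1 to 12 rows; each row is the pose to reach, as a shift and turn from the pose measured when the call began; what a row does not reach only later rows make up. A row lasts 1/8 s, in which the tool goes at most 62.5 mm and 10.7 degrees, less where a joint would pass 70% of its speed; a pose out of reach is approached as far as the arm can. A call with a gripper value outside its range is refused whole. The fingers move at their own pace and stop on an object; FORCE is the grip in N (left out, the last holds). Time passes only in rows, so rows that repeat a pose let the fingers close. It gives the time, the measured TCP pose, the force and the opening at its end, in the units of the state.
- ctrl.sense(): the state, without advancing time (a new reading comes with each control period).
- ctrl.snapshot(name): name is "scene" or "top" or "wrist"; returns a dict with "color" (384x512x3 uint8, blue, green, red), "vfov" (degrees; the focal length in pixels is half the picture's height over the tangent of half this angle, whatever the lens; pixels are square), "cx", "cy" (the principal point, pixels), "R" (3x3) and "t" (3): a world point X has camera coordinates R X + t. Camera axes: x right, y down, z forward; pixel columns grow to the right and rows downward; lengths in m; the calibration is good to about 2 mm. A picture is of the moment at which its call begins. There is no depth.
- ctrl.close_job(): hands the job in, once; it reports no verdict.
The state is a dict: "time_s": time; "qpos": joint angles; "qvel": joint speeds; "effort": joint torques, N m; "ee_pos": TCP position; "tcp_rot": TCP orientation; "contact_force": force on the tool from outside, world axes, zero at the start; "torque": the same for the moment, N m; "width": finger opening in m.
Only numpy, scipy, OpenCV 4.12 (cv2) and the standard library are available. Lean on these libraries where they do the work, as an engineer would, in place of code of your own. Each camera call takes 0.05 s, during which the arm holds its last target.

## Working session

There is one attempt and no reset: what is moved stays moved. The work goes in short steps, Python scripts to look and compute and a shell command to move; the robot and the scene stay as the last step left them, time stands still between calls to the robot, and variables do not carry over. Pictures are saved under pics/ and viewed, and the job is handed in when it is done.

```bash
ls; mkdir -p pics
cat > h.py <<'E'
import numpy as np,cv2
from plant import ctrl
def snap(n,f):
    s=ctrl.snapshot(n); cv2.imwrite('pics/'+f,s['color']); return s
def foc(s): return s['color'].shape[0]/2/np.tan(np.radians(s['vfov'])/2)
def ray(s,u,v):
    R=np.array(s['R']);t=np.array(s['t']);f=foc(s)
    d=R.T@np.array([(u-s['cx'])/f,(v-s['cy'])/f,1]); return -R.T@t,d/np.linalg.norm(d)
def onz(s,u,v,z):
    c,d=ray(s,u,v); return c+d*(z-c[2])/d[2]
def proj(s,X):
    p=np.array(s['R'])@np.array(X)+np.array(s['t']);f=foc(s); return p[0]/p[2]*f+s['cx'],p[1]/p[2]*f+s['cy']
def tri(s1,p1,s2,p2):
    c1,d1=ray(s1,*p1);c2,d2=ray(s2,*p2)
    A=np.stack([d1,-d2],1);k=np.linalg.lstsq(A,c2-c1,rcond=None)[0]
    a=c1+k[0]*d1;b=c2+k[1]*d2;return (a+b)/2,np.linalg.norm(a-b)
E
python3 - <<'E'
from h import *
for n in('scene','top','wrist'):
    s=snap(n,n+'0.png');print(n,s['vfov'],s['cx'],s['cy'],-np.array(s['R']).T@s['t'])
st=ctrl.sense();print({k:np.round(v,3) for k,v in st.items()})
E
```

```text
pics
scene 45.926556225501834 256.12015286811845 190.10873129848358 [-0.19708208 -0.65409608  0.54641479]
top 54.705219543787926 251.1097343273316 192.81746449528214 [ 0.43326089 -0.01718487  1.19453584]
wrist 63.28999686299839 259.2433116422435 192.93133196650737 [ 0.10705276 -0.54482932  0.37278735]
{'time_s': np.float64(0.15), 'qpos': array([-0.949,  0.256,  0.107, -0.   , -1.424, -0.285]), 'qvel': array([ 0.   , -0.002,  0.003,  0.003, -0.001,  0.   ]), 'effort': array([ 1.0000e-03, -3.8694e+01,  2.3808e+01,  5.3670e+00, -5.0000e-03,
        0.0000e+00]), 'ee_pos': array([ 0.182, -0.519,  0.198]), 'tcp_rot': array([ 5.260e-01, -3.097e+00, -2.000e-03]), 'contact_force': array([-0.697, -0.142, -0.034]), 'torque': array([-0.   ,  0.   ,  0.006]), 'width': np.float64(0.085)}
```

View pics/scene0.png

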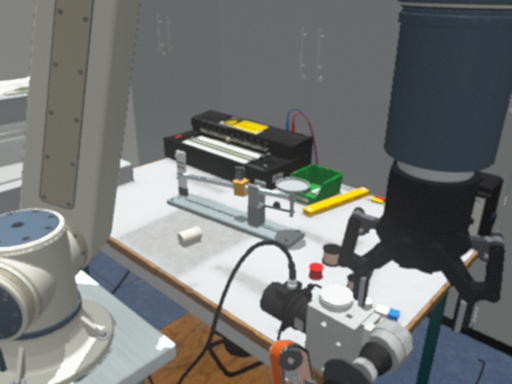

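View pics/top0.png

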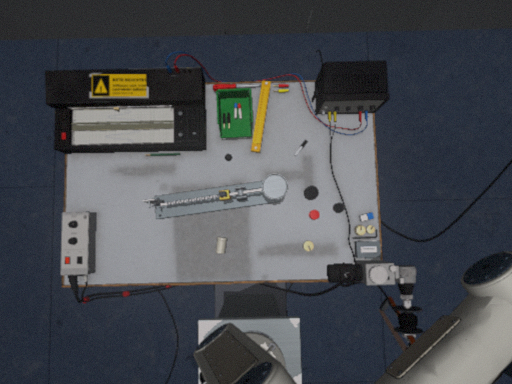

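View pics/wrist0.png

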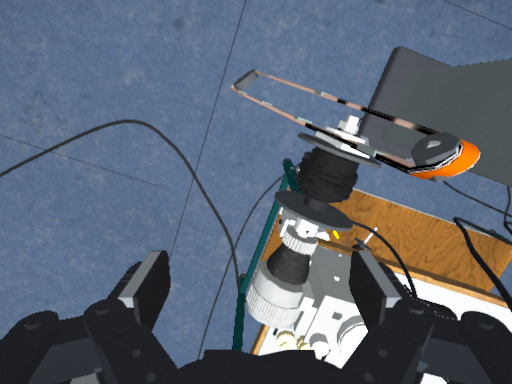

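Run:
```python
from h import *
a=cv2.imread('pics/top0.png');b=cv2.imread('pics/scene0.png')
cv2.imwrite('pics/z1.png',cv2.resize(a[140:260,130:370],None,fx=3.3,fy=3.3,interpolation=cv2.INTER_CUBIC))
cv2.imwrite('pics/z2.png',cv2.resize(b[140:300,150:400],None,fx=3.2,fy=3.2,interpolation=cv2.INTER_CUBIC))
```

```text
(no output)
```

View pics/z1.png

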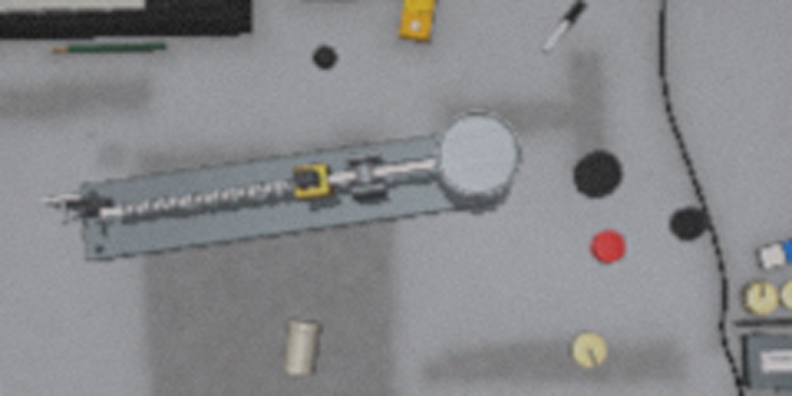

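View pics/z2.png

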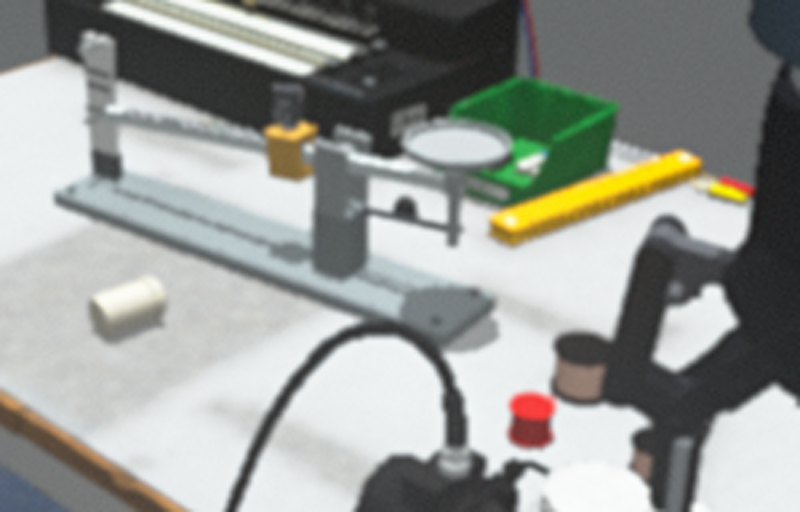

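Run:
```python
from h import *
s=ctrl.snapshot('top');im=s['color'].astype(int);g=im.max(2)
def blob(m,z,name,box):
    mm=np.zeros(g.shape,np.uint8);x0,y0,x1,y1=box;mm[y0:y1,x0:x1]=(m[y0:y1,x0:x1]*255)
    n,l,st,c=cv2.connectedComponentsWithStats(mm)
    for i in range(1,n):
        if st[i,4]>8: 
            p=onz(s,*c[i],z);sc=(1.1945-z)/foc(s)
            print(name,c[i].round(1),st[i],p.round(4),'d',2*np.sqrt(st[i,4]/np.pi)*sc*1e3)
dark=g<75
blob(dark,.03,'big',(300,180,324,203))
blob(dark,.024,'small',(330,198,352,220))
blob(dark,.017,'nut',(220,150,236,164))
r=(im[...,2]>130)&(im[...,1]<90)
blob(r,.024,'red',(300,200,330,225))
br=(im[...,2]-im[...,0]>40)
blob(br,.01,'brass',(298,238,320,255))
blob(br,.124,'poise',(212,185,235,204))
print((im.max(2))[198:220,328:352])
# pan: 
for p in [(275,187)]: print('pan',onz(s,*p,.137))
for n,p in dict(pointer=(145,201),pil=(241,194)).items(): print(n,onz(s,*p,.105))
c=ctrl.sense()
```

```text
big [310.6 192.4] [304 186  14  14 148] [ 0.5392 -0.2034  0.03  ] d 43.069340791844205
small [339.  207.2] [334 203  12  10  86] [ 0.4908 -0.2918  0.024 ] d 33.000347849137086
nut [227.9 157.2] [225 155   7   6  30] [0.6602 0.056  0.017 ] d 19.607373293864338
red [313.7 214.4] [309 210  10  10  75] [ 0.47   -0.2115  0.024 ] d 30.81767875717237
brass [308.6 245.4] [305 241   9  10  54] [ 0.373  -0.1937  0.01  ] d 26.4624358988033
poise [225.1 195.4] [219 190  11  10  56] [0.5278 0.0596 0.124 ] d 24.35446306036589
[[155 158 159 151 155 153 150 152 151 147 143 136 114  66  93 135 144 150
  151 154 158 154 152 154]
 [155 157 155 156 154 153 157 155 150 152 144 141 128  94  72 112 140 148
  148 156 156 157 156 158]
 [157 159 156 158 158 155 157 153 151 151 148 144 137 110  57  97 144 147
  151 152 155 155 153 155]
 [160 157 159 155 158 158 153 158 153 151 151 147 138 127  96  99 137 144
  149 153 154 157 155 157]
 [158 159 156 160 158 161 161 155 153 140 116 116 118 127 104  82 116 142
  149 151 153 155 155 155]
 [162 155 157 159 161 160 145 116 108  92  74  71  73  85  82  59  99 143
  1
[... 1064 characters left out ...]
157 158 160 156 158 153 153 150 149 145 133
   97  95 135 144 144 151]
 [159 160 162 156 159 160 159 161 156 162 156 159 152 151 147 148 145 143
  111  76 112 140 146 149]
 [163 162 160 161 159 158 157 154 157 158 162 154 154 151 154 149 146 142
  114  61  97 131 142 147]
 [160 158 162 158 162 162 160 159 160 158 157 157 155 155 152 147 146 143
  127  91  96 135 142 144]
 [161 163 158 159 161 161 162 160 160 159 157 158 155 156 153 153 145 144
  137 111  96 131 140 141]
 [165 161 160 159 158 159 159 159 159 158 157 152 156 154 152 150 150 145
  137 111  74 112 139 141]]
pan [ 0.54745704 -0.08481089  0.137     ]
pointer [0.51838123 0.29701806 0.105     ]
pil [0.53250205 0.01391923 0.105     ]
```

```bash
python3 -m handwheel '[[[0,0,20],[60,40,40],1],[[0,0,90],[309,232,30],1],[[0,0,90],[309,232,30],1],[[0,0,90],[309,232,30],1],[[0,0,90],[309,232,30],1],[[0,0,90],[309,232,30],1],[[0,0,90],[309,232,30],1],[[0,0,90],[309,232,30],1],[[0,0,90],[309,232,30],1],[[0,0,90],[309,232,30],1],[[0,0,90],[309,232,30],1]]'
python3 - <<'E'
from h import *
for n in('scene','wrist'):
    s=snap(n,n+'1.png')
print(-np.array(s['R']).T@s['t'],np.array(s['R']).round(2))
st=ctrl.sense();print({k:np.round(v,3) for k,v in st.items()})
E
```

```text
time_s: 1.58
ee_pos: [0.4906, -0.2868, 0.2282]
tcp_rot: [2.56, -1.819, -0.001]
contact_force: [-0.4, 0.4, -0.6]
width: 0.0854
[ 0.51638708 -0.36108173  0.40297158] [[-0.94 -0.33  0.  ]
 [-0.31  0.9   0.31]
 [-0.1   0.29 -0.95]]
{'time_s': np.float64(1.675), 'qpos': array([-2.530e-01,  2.870e-01,  2.240e-01,  1.000e-03, -1.509e+00,
        5.890e-01]), 'qvel': array([-0.   ,  0.   ,  0.001,  0.   ,  0.   ,  0.004]), 'effort': array([ 3.2000e-02, -4.0590e+01,  2.4004e+01,  5.4130e+00, -3.0000e-03,
       -1.3000e-02]), 'ee_pos': array([ 0.491, -0.287,  0.228]), 'tcp_rot': array([ 2.561e+00, -1.819e+00, -1.000e-03]), 'contact_force': array([-0.574, -1.089,  0.257]), 'torque': array([0.023, 0.018, 0.007]), 'width': np.float64(0.086)}
```

View pics/wrist1.png

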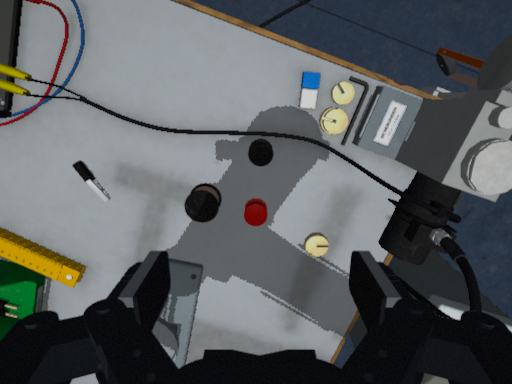

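View pics/scene1.png

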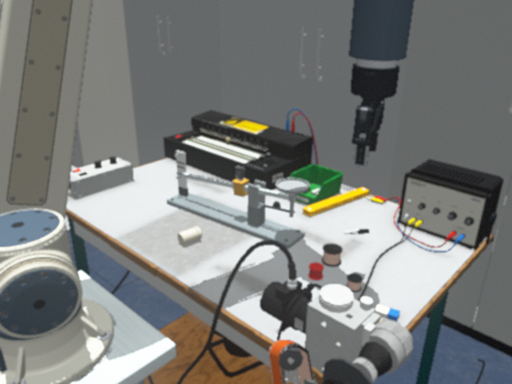

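Run:
```python
from h import *
w=ctrl.snapshot('wrist');c=ctrl.snapshot('scene');im=w['color'].astype(int);g=im.max(2)
mm=np.zeros(g.shape,np.uint8);mm[139:168,245:278]=(g[139:168,245:278]<48)*255
n,l,st,ce=cv2.connectedComponentsWithStats(mm);print(st,ce)
print(onz(w,261,152,.022),onz(w,261,152.5,.012))
print('red',onz(w,255.5,212,.022), 'proj',proj(w,[.4915,-.289,.024]),proj(c,[.4915,-.289,.024]),proj(c,[.4915,-.289,0]))
cv2.imwrite('pics/z3.png',cv2.resize(im[110:240,170:340].astype(np.uint8),None,fx=4,fy=4))
cv2.imwrite('pics/z4.png',cv2.resize(c['color'][140:300,150:400],None,fx=3.2,fy=3.2))
print(proj(w,[.491,-.287,.228]))
```

```text
[[     0      0    512    384 196080]
 [   248    139     25     27    528]] [[255.487041   191.60580885]
 [260.3125     152.20643939]]
[ 0.4908299  -0.29552303  0.022     ] [ 0.48994763 -0.29319996  0.012     ]
red [ 0.47140048 -0.21828005  0.022     ] proj (np.float64(258.7473373851658), np.float64(157.07567457627007)) (np.float64(351.94624587920487), np.float64(276.708869641512)) (np.float64(350.7888754687864), np.float64(286.6738225639608))
(np.float64(258.2928627808449), np.float64(226.59146242836323))
```

View pics/z3.png

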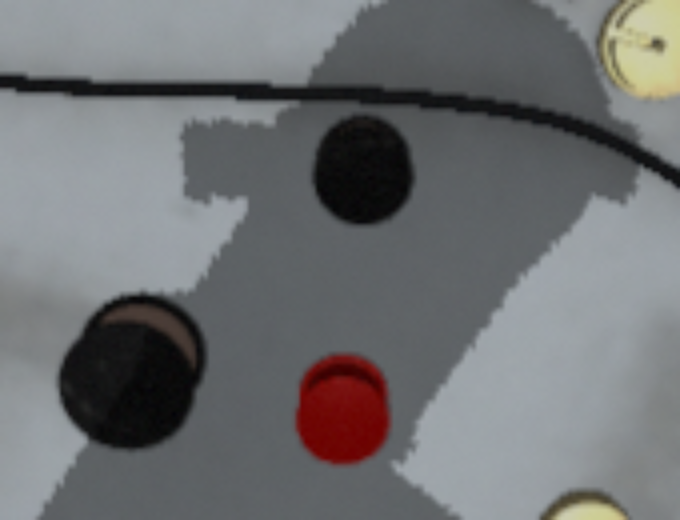

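View pics/z4.png

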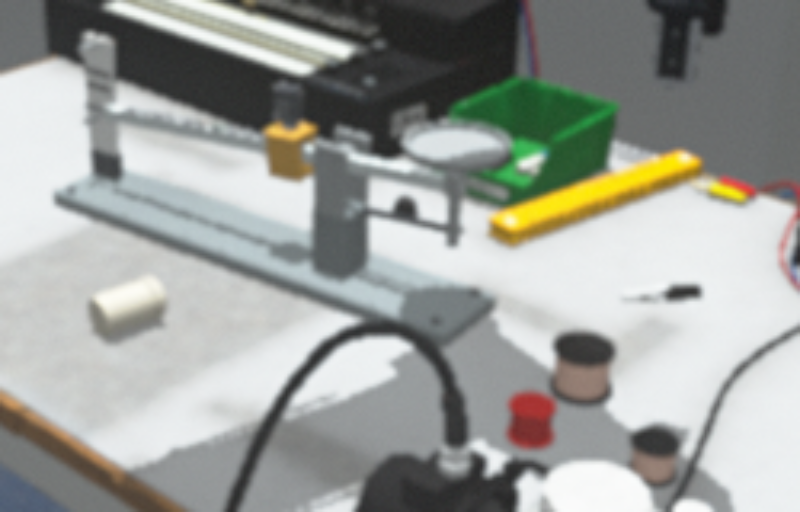

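```bash
python3 -m handwheel '[[[0,0,0],[0,-7,-60],1],[[0,0,0],[0,-7,-110],1],[[0,0,0],[0,-7,-120],1],[[0,0,0],[0,-7,-120],1]]'
python3 - <<'E'
from h import *
w=snap('wrist','wrist2.png');c=snap('scene','scene2.png');t=snap('top','top2.png')
import pickle;pickle.dump((w,c,t),open('d2.pkl','wb'))
st=ctrl.sense();print(st['ee_pos'],proj(w,st['ee_pos']))
for s in (c,t): print(proj(s,st['ee_pos']))
E
```

```text
time_s: 2.28
ee_pos: [0.4911, -0.2944, 0.1095]
tcp_rot: [2.561, -1.818, 0.001]
contact_force: [0.3, -0.1, 0.4]
width: 0.0855
[ 0.49220746 -0.29455178  0.11093222] (np.float64(257.27409906562076), np.float64(227.41937777931196))
(np.float64(359.0926090116097), np.float64(239.6144685228789))
(np.float64(346.80087909552407), np.float64(205.10765963695218))
```

View pics/wrist2.png

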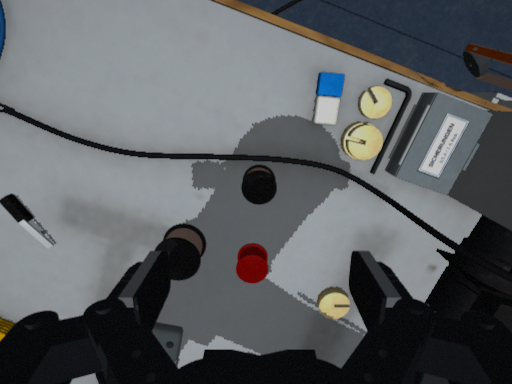

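Run:
```python
from h import *
import pickle;w,c,t=pickle.load(open('d2.pkl','rb'))
cv2.imwrite('pics/z5.png',cv2.resize(w['color'][150:220,220:300],None,fx=8,fy=8))
for p in [(259.5,187)]: print(onz(w,*p,.024))
print(onz(w,252,266,.024),'red')
print('tri',tri(w,(259.5,187),c,(354.7,277.5)))
print('tri red',tri(w,(252,266),c,(150+531/3.2,140+405/3.2)))
```

```text
[ 0.4905955  -0.29445917  0.024     ]
[ 0.47147491 -0.21816463  0.024     ] red
tri (array([ 0.49084288, -0.29520896,  0.02560319]), np.float64(0.0005871354903752151))
tri red (array([ 0.47119326, -0.21687162,  0.02385443]), np.float64(0.0021194397480270304))
```

View pics/z5.png

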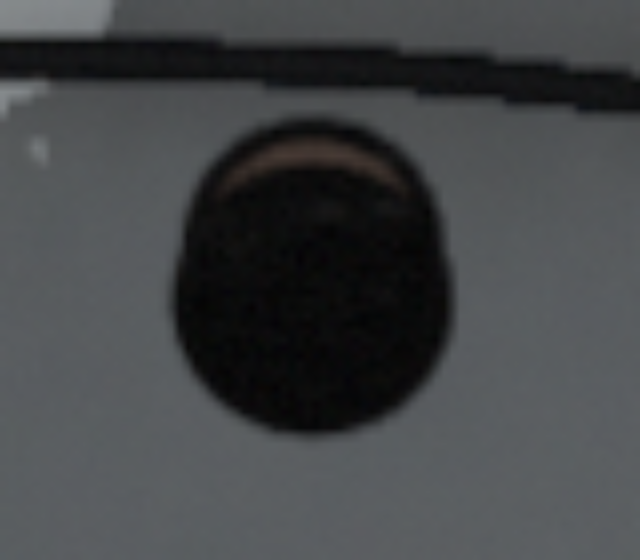

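```bash
python3 -m handwheel '[[[0,0,0],[0,0,-60],0.2],[[0,0,0],[0,0,-105],0.2],[[0,0,0],[0,0,-105],0.2],[[0,0,0],[0,0,-105],-0.6],[[0,0,0],[0,0,-105],-0.6],[[0,0,0],[0,0,-105],-0.6],[[0,0,0],[0,0,-105],-0.6]]' 25
python3 - <<'E'
from h import *
w=snap('wrist','wrist3.png');st=ctrl.sense();print(st['ee_pos'],st['width'],st['contact_force'])
E
```

```text
time_s: 3.3
ee_pos: [0.4926, -0.2947, 0.0067]
tcp_rot: [-2.562, 1.818, -0.008]
contact_force: [0.4, -0.2, 0.2]
width: 0.0172
[ 0.49244035 -0.29463085  0.00644754] 0.017002063603093323 [-0.59425231  0.57182978 -0.18659155]
```

View pics/wrist3.png

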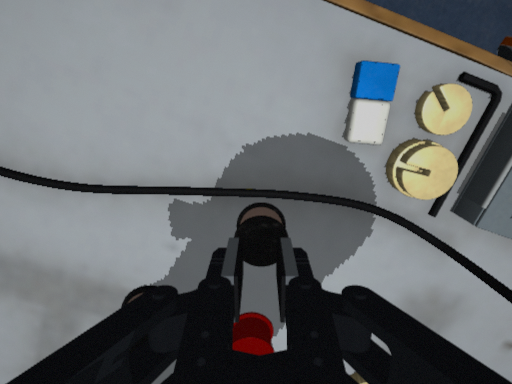

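Run:
```python
from h import *
w=cv2.imread('pics/wrist3.png');cv2.imwrite('pics/z6.png',cv2.resize(w[190:370,170:350],None,fx=3.3,fy=3.3))
c=snap('scene','scene3.png')['color'];cv2.imwrite('pics/z7.png',cv2.resize(c[200:310,270:420],None,fx=5,fy=5))
```

```text
(no output)
```

View pics/z6.png

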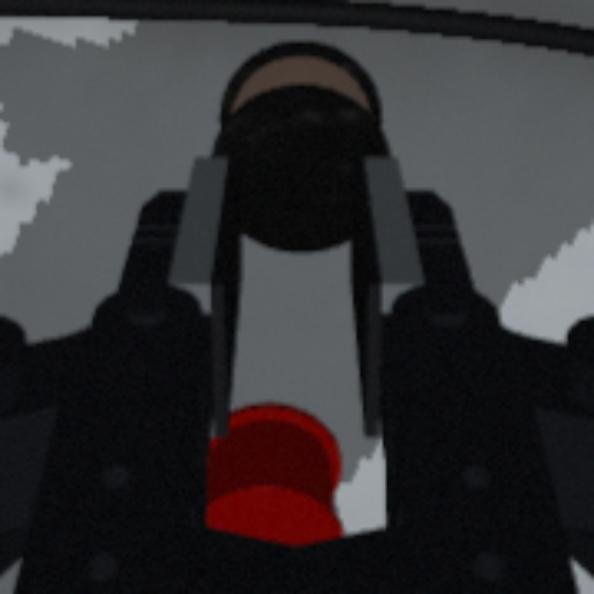

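View pics/z7.png

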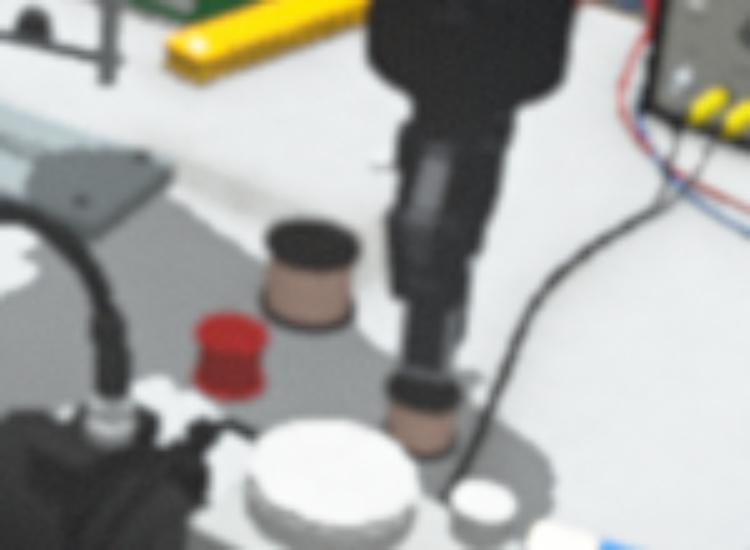

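Run:
```python
from h import *
w=ctrl.snapshot('wrist')
print(ctrl.sense()['ee_pos'])
print('bob',onz(w,261.6,243,.024),onz(w,261.6,243,.03))
for z in (.0,.01,.02,.03,.05,.07,.09):
    a=onz(w,238.8,237,z);b=onz(w,280.6,237,z);print(z,np.linalg.norm(a-b),(a+b)/2)
e=ctrl.sense()['ee_pos']
u=np.array([.94,.33,0]);
for z in (0,.01,.02,.03):
    print(proj(w,e+[0,0,z]),proj(w,e+[0,0,z]+u*.0085))
print(proj(ctrl.snapshot('scene'),e),proj(ctrl.snapshot('scene'),e+[0,0,.02]))
```

```text
[ 0.49224752 -0.29455653  0.00608827]
bob [ 0.4902601  -0.29353565  0.024     ] [ 0.49129533 -0.29639463  0.03      ]
0.0 0.026736018986931686 [ 0.48867842 -0.28570355  0.        ]
0.01 0.025260514504556946 [ 0.49026257 -0.29026963  0.01      ]
0.02 0.023785010022182206 [ 0.49184671 -0.29483571  0.02      ]
0.03 0.02230950553980734 [ 0.49343086 -0.29940179  0.03      ]
0.05 0.019358496575057862 [ 0.49659915 -0.30853395  0.05      ]
0.07 0.01640748761030826 [ 0.49976744 -0.31766611  0.07      ]
0.09 0.013456478645558673 [ 0.50293573 -0.32679827  0.09      ]
(np.float64(258.95492260573235), np.float64(227.19915527408864)) (np.float64(245.1129430386769), np.float64(227.2040966709904))
(np.float64(258.8946176121351), np.float64(234.24630556553262)) (np.float64(244.32454343018097), np.float64(234.25052718128086))
(np.float64(258.82761518006816), np.float64(242.07610838121636)) (np.float64(243.44859745566188), np.float64(242.0794154426437))
(np.float64(258.7527339906368), np.float64(250.82661085948058)) (np.float64(242.46966576336922), np.float64(250.82875279609607))
(np.float64(353.6830671661058), np.float64(285.14287249857085)) (np.float64(354.67777553807804), np.float64(276.79015844255326))
```

```bash
python3 -m handwheel '[[[0,0,0],[0,0,20],-0.6],[[0,0,0],[0,0,50],-0.6],[[0,0,0],[0,0,50],-0.6]]'
python3 - <<'E'
from h import *
w=snap('wrist','wrist4.png');cv2.imwrite('pics/z6.png',cv2.resize(w['color'][190:370,170:350],None,fx=3.3,fy=3.3))
c=snap('scene','scene4.png');cv2.imwrite('pics/z7.png',cv2.resize(c['color'][200:310,270:420],None,fx=5,fy=5))
e=ctrl.sense();print(e['ee_pos'],e['width']);e=e['ee_pos']
print(proj(c,e),proj(w,e))
E
```

```text
time_s: 3.92
ee_pos: [0.494, -0.2953, 0.0585]
tcp_rot: [-2.562, 1.817, -0.014]
contact_force: [0.5, 0.5, -0.8]
width: 0.0167
[ 0.49211438 -0.29434401  0.05578436] 0.01722565826787788
(np.float64(356.0577801091991), np.float64(264.09110358501607)) (np.float64(261.1577651440042), np.float64(227.7617322918151))
```

View pics/z6.png

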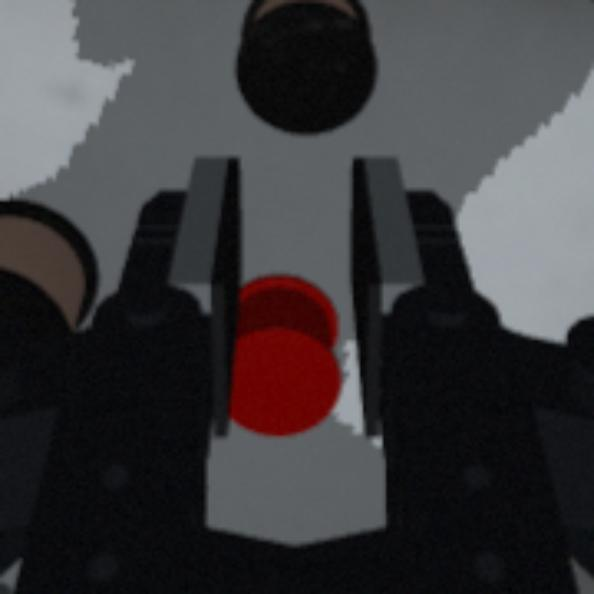

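View pics/z7.png

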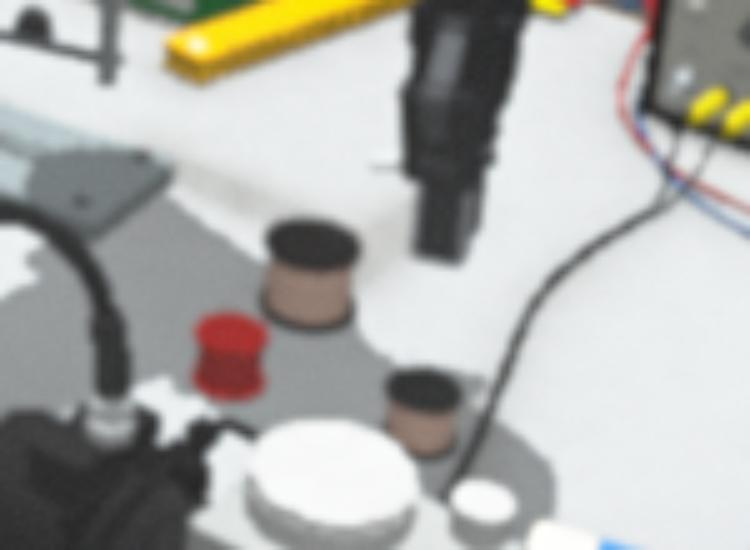

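Run:
```python
from h import *
w=ctrl.snapshot('wrist');c=ctrl.snapshot('scene')
print(tri(w,(170+400/3.3,190+157/3.3),c,(270+463/5,200+265/5)))
print(tri(w,(170+353/3.3,190+157/3.3),c,(270+463/5,200+265/5)))
print(ctrl.sense()['ee_pos'])
cv2.imwrite('pics/z7.png',cv2.resize(c['color'][180:270,310:410],None,fx=8,fy=8))
```

```text
(array([ 0.48095201, -0.31059189,  0.09333426]), np.float64(0.0006131414747433104))
(array([ 0.48677718, -0.30718018,  0.08959418]), np.float64(0.0015676059596580372))
[ 0.49147812 -0.29420878  0.05496723]
```

View pics/z7.png

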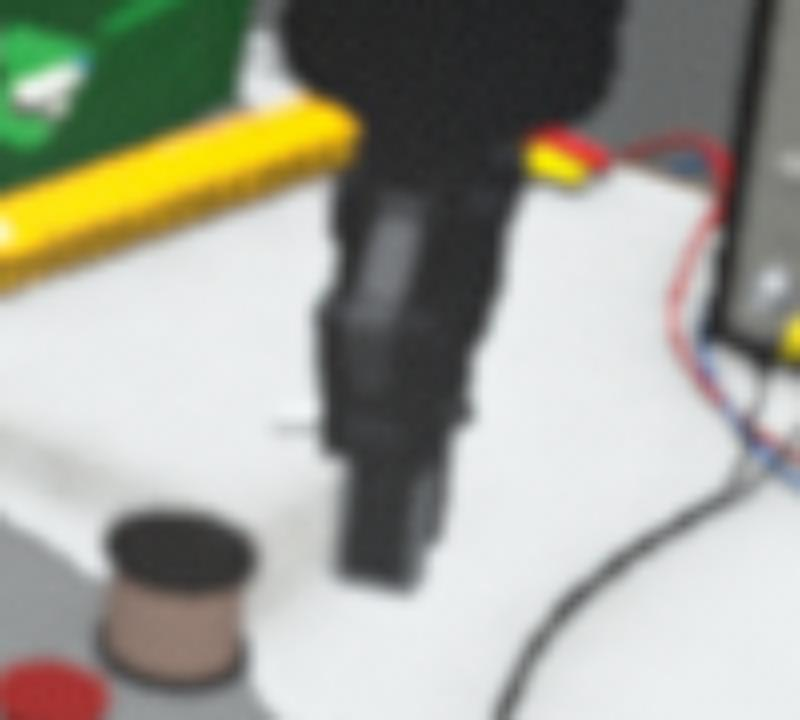

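```bash
python3 -m handwheel '[[[0,0,0],[-1,0,0],0.15],[[0,0,0],[-1,0,0],0.15],[[0,0,0],[-1,0,-40],0.15],[[0,0,0],[-1,0,-70],0.15],[[0,0,0],[-1,0,-70],0.15]]'
python3 - <<'E'
from h import *
w=snap('wrist','wrist5.png');cv2.imwrite('pics/z6.png',cv2.resize(w['color'][190:370,170:350],None,fx=3.3,fy=3.3))
c=snap('scene','scene5.png');cv2.imwrite('pics/z7.png',cv2.resize(c['color'][220:310,310:410],None,fx=8,fy=8))
e=ctrl.sense();print(e['ee_pos'],e['width'],e['contact_force']);e=e['ee_pos']
E
```

```text
time_s: 4.75
ee_pos: [0.4883, -0.2935, -0.0173]
tcp_rot: [2.56, -1.818, -0.005]
contact_force: [-1.8, 0.1, 0.3]
width: 0.0489
[ 0.49101524 -0.29461601 -0.01419867] 0.04888152548564293 [ 0.154436   -0.63699655  0.06375232]
```

View pics/z6.png

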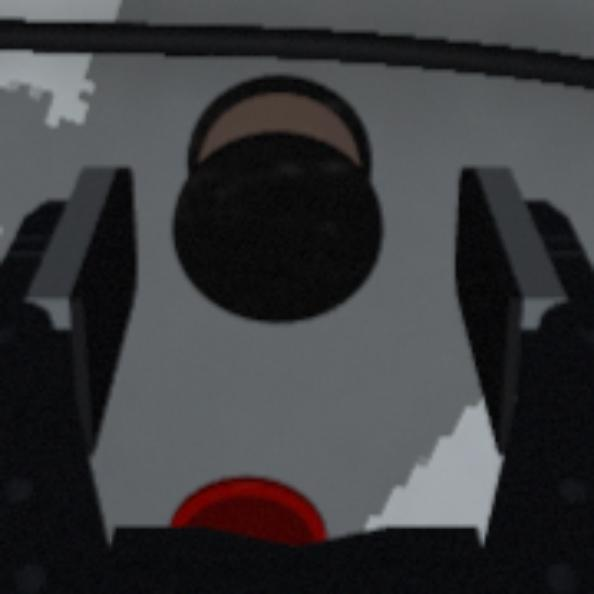

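View pics/z7.png

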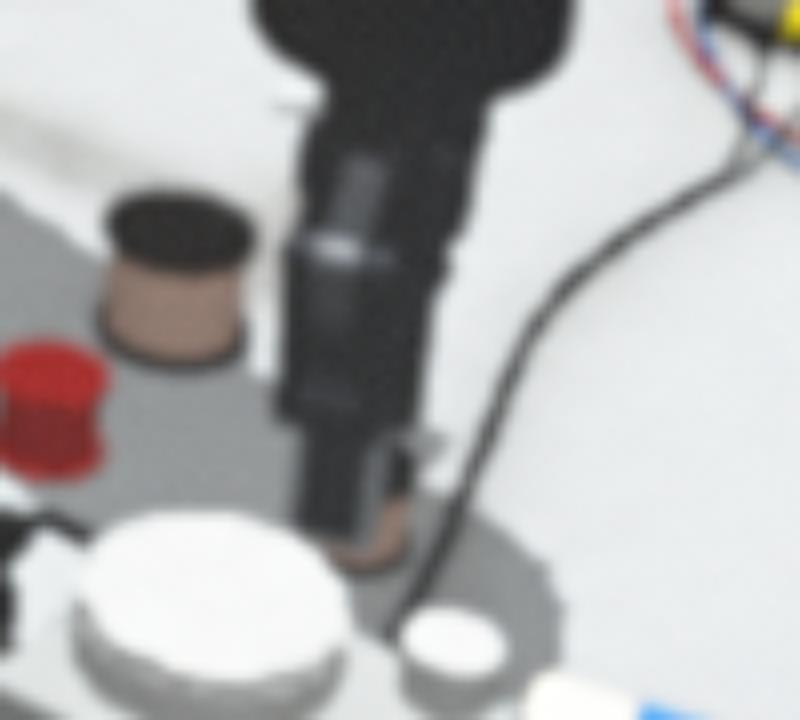

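```bash
python3 -m handwheel '[[[0,0,0],[1,0,-10],0.15],[[0,0,0],[1.5,0,-15],0.15],[[0,0,0],[1.5,0,-15],-0.9],[[0,0,0],[1.5,0,-15],-0.9],[[0,0,0],[1.5,0,-15],-0.9],[[0,0,0],[1.5,0,-15],-0.9]]' 25
python3 - <<'E'
from h import *
w=snap('wrist','wrist6.png');cv2.imwrite('pics/z6.png',cv2.resize(w['color'][190:370,170:350],None,fx=3.3,fy=3.3))
c=snap('scene','scene6.png');cv2.imwrite('pics/z7.png',cv2.resize(c['color'][220:310,310:410],None,fx=8,fy=8))
e=ctrl.sense();print(e['ee_pos'],e['width'],e['contact_force']);e=e['ee_pos']
E
```

```text
time_s: 5.6
ee_pos: [0.4925, -0.2947, -0.0291]
tcp_rot: [2.562, -1.817, 0.005]
contact_force: [0.0, 1.6, 0.7]
width: 0.0279
[ 0.49256112 -0.29467121 -0.02907581] 0.028073852456135275 [-0.06288788  0.57695322 -0.69433289]
```

View pics/z6.png

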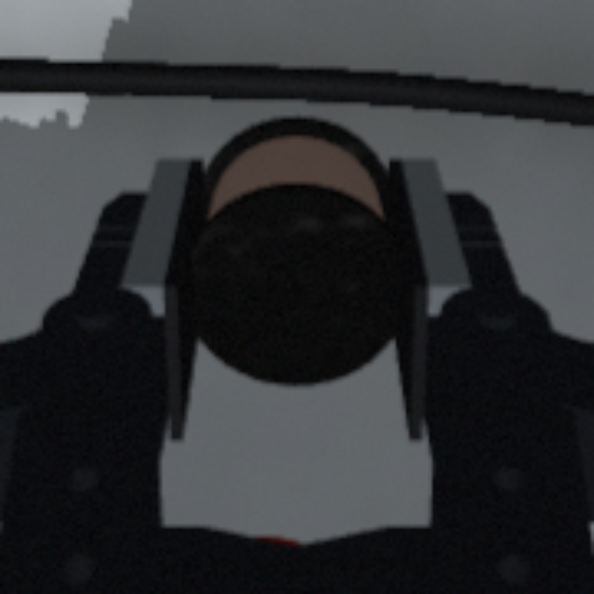

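View pics/z7.png

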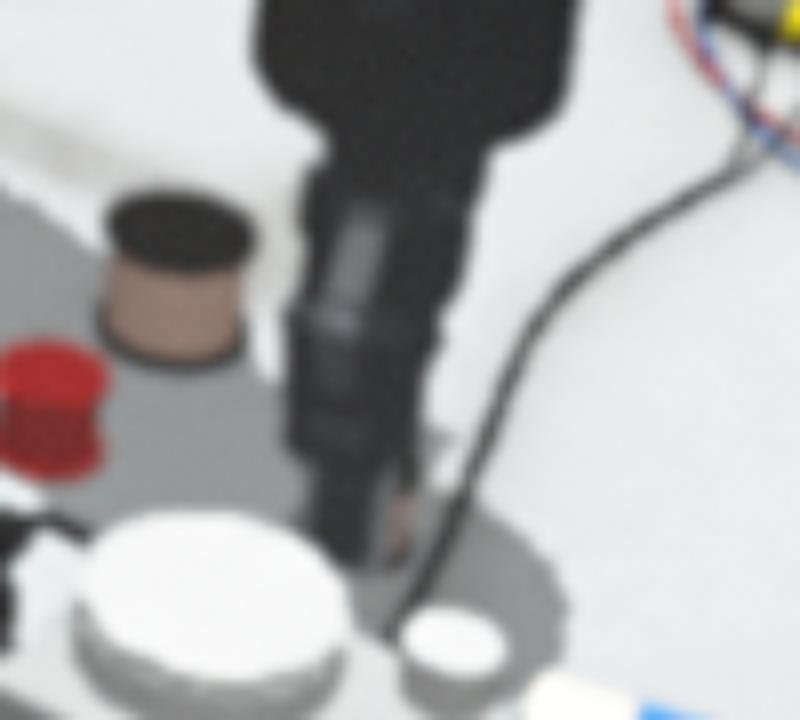

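```bash
python3 -m handwheel '[[[0,0,0],[0,0,50],-0.9],[[0,0,0],[0,0,110],-0.9],[[0,0,0],[0,0,170],-0.9],[[0,0,-7],[20,40,200],-0.9],[[0,0,-15],[40,90,220],-0.9],[[0,0,-15],[40,90,220],-0.9],[[0,0,-15],[40,90,220],-0.9]]' 25
python3 - <<'E'
from h import *
w=snap('wrist','wrist7.png')
c=snap('scene','scene7.png');cv2.imwrite('pics/z7.png',cv2.resize(c['color'][140:260,150:400],None,fx=3.2,fy=3.2,interpolation=cv2.INTER_CUBIC))
t=ctrl.snapshot('top')
import pickle;pickle.dump((w,c,t),open('d7.pkl','wb'))
e=ctrl.sense();print(e['ee_pos'],e['width'],e['contact_force']);e=e['ee_pos']
E
```

```text
time_s: 6.58
ee_pos: [0.5323, -0.2044, 0.1905]
tcp_rot: [2.303, -2.134, 0.003]
contact_force: [-0.3, -0.2, -1.5]
width: 0.0282
[ 0.53181089 -0.20541709  0.19018262] 0.027847130815525176 [-0.27200601 -0.99309998 -0.58224008]
```

View pics/wrist7.png

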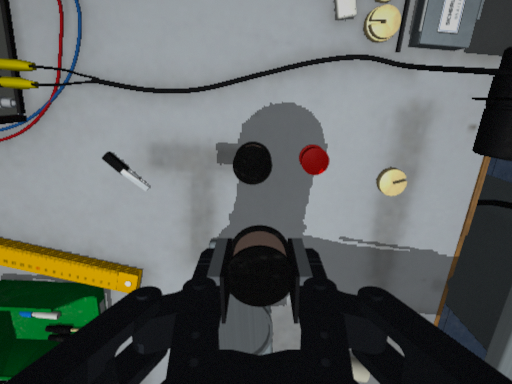

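View pics/z7.png

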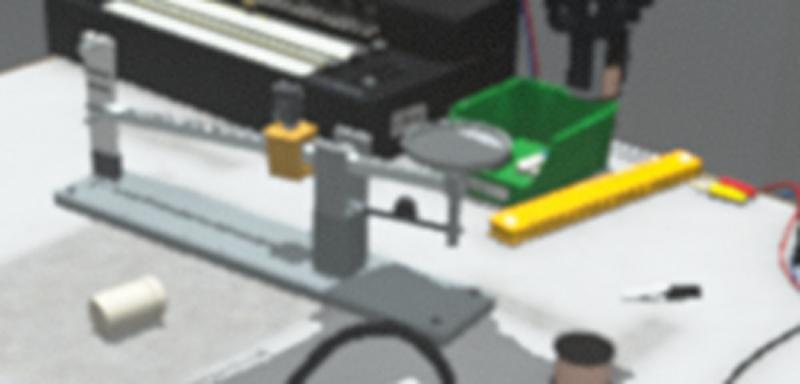

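```bash
python3 -m handwheel '[[[0,0,0],[0,60,60],-0.9],[[0,0,0],[10,120,120],-0.9],[[0,0,0],[10,150,120],-0.9],[[0,0,0],[10,150,120],-0.9],[[0,0,0],[10,150,120],-0.9]]' 25
python3 - <<'E'
from h import *
w=snap('wrist','wrist8.png')
e=ctrl.sense();print(e['ee_pos'],e['width'],e['contact_force'])
import pickle;pickle.dump(w,open('d8.pkl','wb'))
E
python3 -m handwheel '[[[0,0,0],[0,60,0],-0.9],[[0,0,0],[0,120,0],-0.9],[[0,0,0],[0,180,0],-0.9],[[0,0,0],[0,190,0],-0.9],[[0,0,0],[0,190,0],-0.9]]' 25
python3 - <<'E'
from h import *
w=snap('wrist','wrist9.png')
e=ctrl.sense();print(e['ee_pos'],e['width'],e['contact_force'])
import pickle;pickle.dump(w,open('d9.pkl','wb'))
E
```

```text
time_s: 7.35
ee_pos: [0.5416, -0.0557, 0.3096]
tcp_rot: [2.3, -2.136, 0.002]
contact_force: [0.3, -0.3, -1.4]
width: 0.0282
[ 0.54137847 -0.05628174  0.30916487] 0.028411139773351468 [-0.75438829  0.13479751 -0.66721217]
time_s: 8.02
ee_pos: [0.5414, 0.1328, 0.3082]
tcp_rot: [2.297, -2.135, 0.0]
contact_force: [0.5, -1.6, -0.4]
width: 0.0278
[0.54151421 0.13219399 0.30861166] 0.028114321056190425 [ 0.12150118 -0.60113911 -1.12323825]
```

View pics/wrist8.png

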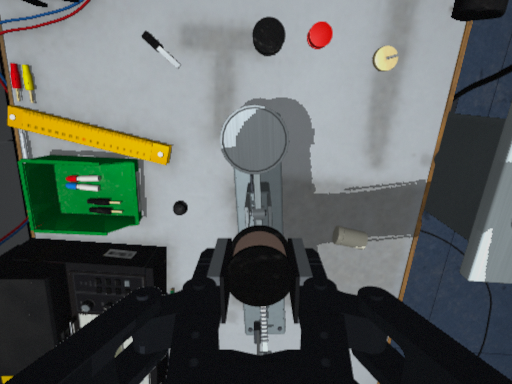

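View pics/wrist9.png

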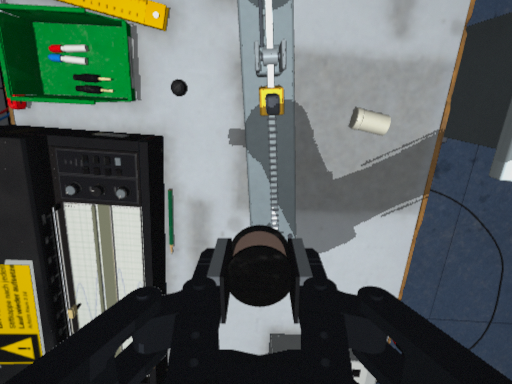

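Run:
```python
from h import *
import pickle;a=pickle.load(open('d8.pkl','rb'));b=pickle.load(open('d9.pkl','rb'));w7,c7,t7=pickle.load(open('d7.pkl','rb'))
print('cam8',-a['R'].T@a['t'],'cam9',-b['R'].T@b['t'])
cv2.imwrite('pics/z8.png',cv2.resize(a['color'][80:240,190:320],None,fx=4.5,fy=3.7))
cv2.imwrite('pics/z9.png',cv2.resize(b['color'][0:240,200:340],None,fx=4,fy=2.5))
for z in (.132,.143,.148): print('pan',z,onz(a,254,139,z))
pc=(150+458/3.2,140+147/3.2)
print('tri pan',tri(a,(254,139),c7,pc), tri(a,(254,139),t7,(275.2,187)))
print('beam far',onz(b,274,220,.09),'beam near',onz(b,269,3,.118), 'poise top',onz(b,271.5,101,.16))
```

```text
cam8 [ 0.54735528 -0.13371217  0.48450119] cam9 [0.54749529 0.05510901 0.4831552 ]
pan 0.132 [ 0.54909647 -0.08409662  0.132     ]
pan 0.143 [ 0.54904214 -0.0856449   0.143     ]
pan 0.148 [ 0.54901744 -0.08634867  0.148     ]
tri pan (array([ 0.54962296, -0.08635371,  0.14193791]), np.float64(0.0020535987885827783)) (array([ 0.54831236, -0.08506307,  0.136085  ]), np.float64(0.0017128323646677102))
beam far [0.51385898 0.21744838 0.09      ] beam near [ 0.54236902 -0.03420213  0.118     ] poise top [0.53344569 0.06130384 0.16      ]
```

View pics/z8.png

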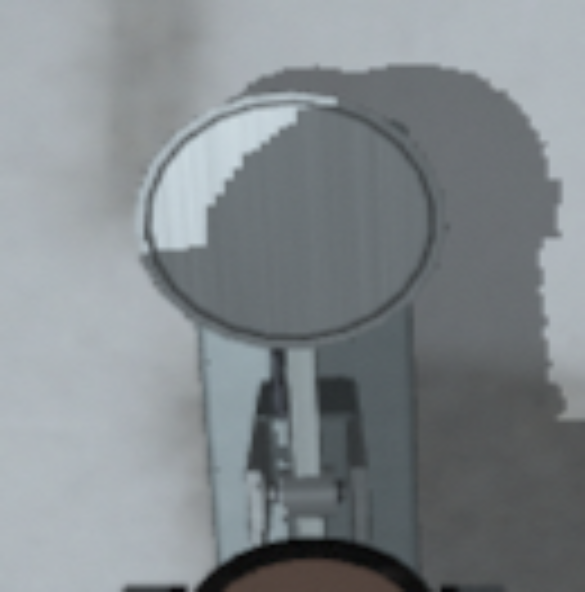

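View pics/z9.png

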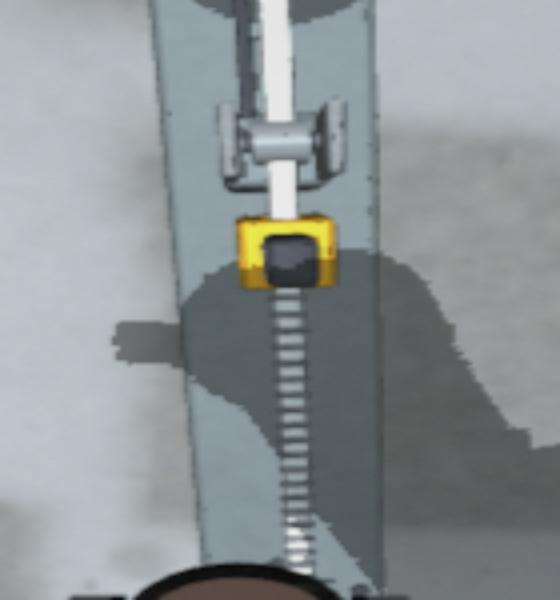

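Run:
```python
from h import *
import pickle;b=pickle.load(open('d9.pkl','rb'))
P=onz(b,270.3,56,.108);K=onz(b,272.5,104,.148+.0);B=onz(b,272,100.5,.120)
# knob top face: z9 (265-318, 235..~283)
pan=np.array([.549,-.0857])
print('piv',P,'sleeve top centre',B,'knob',K)
print('beam pts', [onz(b,u,v,z).round(4) for u,v,z in ((269,3,.115),(272.5,130,.106),(274,200,.095))])
for q in (P,B,onz(b,274,200,.095)):
    d=q[:2]-pan;print(np.hypot(*d),np.arctan2(-d[0],d[1]))
```

```text
piv [0.53655535 0.014703   0.108     ] sleeve top centre [0.53119434 0.06149575 0.12      ] knob [0.53163968 0.06442769 0.148     ]
beam pts [array([ 0.5423, -0.0349,  0.115 ]), array([0.5271, 0.0954, 0.106 ]), array([0.5168, 0.187 , 0.095 ])]
0.10117130182530618 0.12331806938270383
0.1482687761322312 0.12038095354183753
0.2746291503414835 0.11766519692821709
```

```bash
python3 -m handwheel '[[[0,0,2.5],[2,-60,0],-0.9],[[0,0,2.5],[4,-120,0],-0.9],[[0,0,2.5],[7,-180,-30],-0.9],[[0,0,2.5],[7.5,-218,-90],-0.9],[[0,0,2.5],[7.5,-218,-140],-0.9],[[0,0,2.5],[7.5,-218,-180],-0.9],[[0,0,2.5],[7.5,-218,-180],-0.9]]' 25
python3 - <<'E'
from h import *
w=snap('wrist','wrist10.png')
c=snap('scene','scene10.png');cv2.imwrite('pics/z7.png',cv2.resize(c['color'][140:240,180:380],None,fx=4,fy=4,interpolation=cv2.INTER_CUBIC))
e=ctrl.sense();print(e['ee_pos'],e['width'],e['contact_force'])
E
```

```text
time_s: 8.95
ee_pos: [0.546, -0.0879, 0.1259]
tcp_rot: [2.335, -2.086, -0.007]
contact_force: [-0.5, 0.3, 0.0]
width: 0.0279
[ 0.54973001 -0.08725853  0.13050063] 0.02778584897674101 [-0.11862287 -0.15940191 -0.04407059]
```

View pics/wrist10.png

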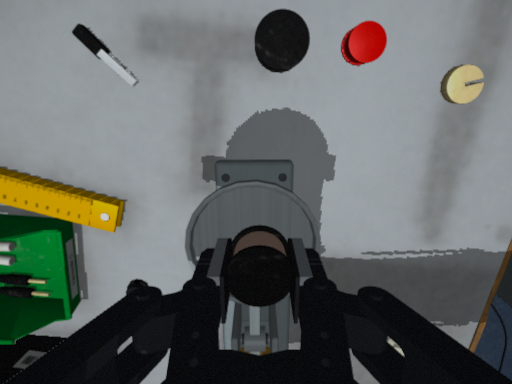

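View pics/z7.png

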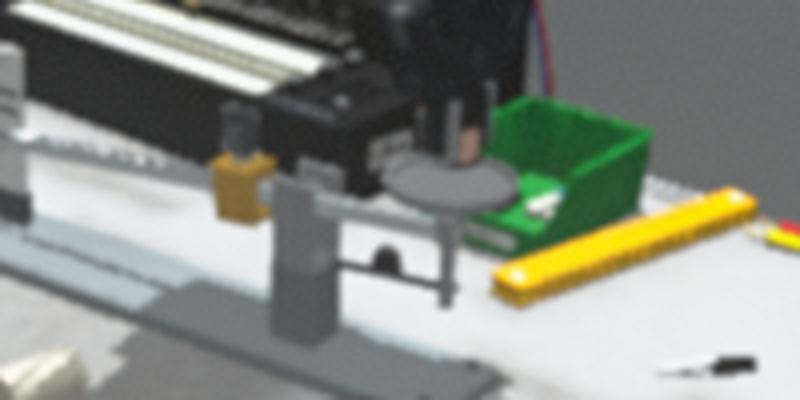

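```bash
python3 -m handwheel '[[[0,0,0],[0,0,-8],-0.9],[[0,0,0],[0,0,-14],-0.9],[[0,0,0],[0,0,-20],-0.9],[[0,0,0],[0,0,-26],-0.9],[[0,0,0],[0,0,-30],-0.9],[[0,0,0],[0,0,-33],-0.9],[[0,0,0],[0,0,-33],-0.9]]' 25
python3 - <<'E'
from h import *
w=snap('wrist','wrist11.png')
c=snap('scene','scene11.png');cv2.imwrite('pics/z7.png',cv2.resize(c['color'][140:240,180:380],None,fx=4,fy=4,interpolation=cv2.INTER_CUBIC))
e=ctrl.sense();print(e['ee_pos'],e['width'],e['contact_force'])
E
```

```text
time_s: 9.93
ee_pos: [0.5496, -0.0872, 0.0973]
tcp_rot: [2.341, -2.088, 0.004]
contact_force: [0.4, 1.0, -0.2]
width: 0.0278
[ 0.54981615 -0.08729635  0.09764556] 0.02780473550983347 [-0.89885362  0.4564589  -0.23789778]
```

View pics/wrist11.png

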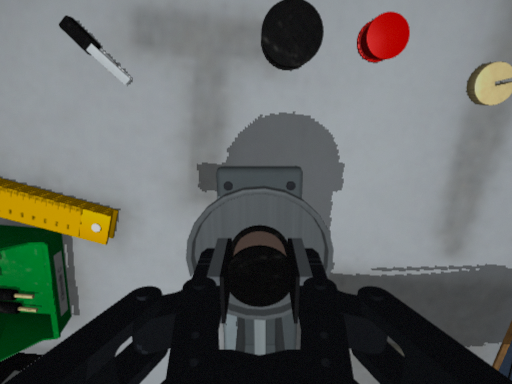

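View pics/z7.png

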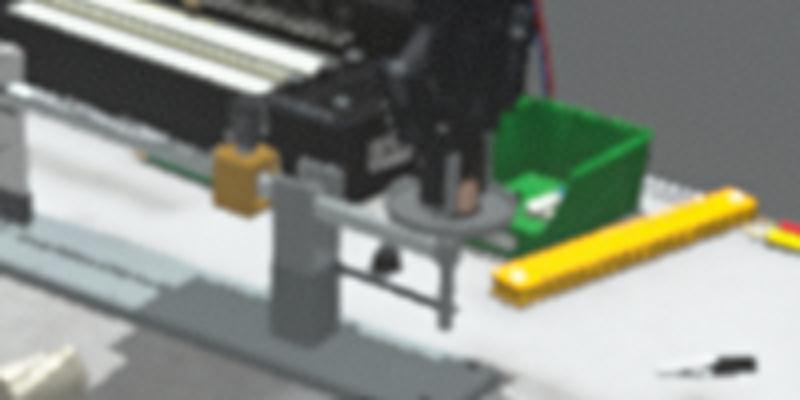

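```bash
python3 -m handwheel '[[[0,0,0],[0,0,-3],-0.9],[[0,0,0],[0,0,-3],-0.9],[[0,0,0],[0,0,-3],-0.1],[[0,0,0],[0,0,-3],-0.1],[[0,0,0],[0,0,-3],-0.1],[[0,0,0],[0,0,20],-0.1],[[0,0,0],[0,0,55],-0.1],[[0,0,0],[0,0,100],-0.1],[[0,0,0],[0,0,120],-0.1],[[0,0,0],[0,0,120],-0.1]]' 25
python3 - <<'E'
from h import *
w=snap('wrist','wrist12.png')
c=snap('scene','scene12.png');cv2.imwrite('pics/z7.png',cv2.resize(c['color'][140:240,180:380],None,fx=4,fy=4,interpolation=cv2.INTER_CUBIC))
e=ctrl.sense();print(e['ee_pos'],e['width'],e['contact_force'])
E
```

```text
time_s: 11.28
ee_pos: [0.5508, -0.0873, 0.2194]
tcp_rot: [2.344, -2.09, 0.009]
contact_force: [0.5, 0.6, -0.2]
width: 0.0385
[ 0.54941172 -0.08709279  0.21676078] 0.038090028416567105 [-0.24814328  0.30489744  0.29941239]
```

View pics/wrist12.png

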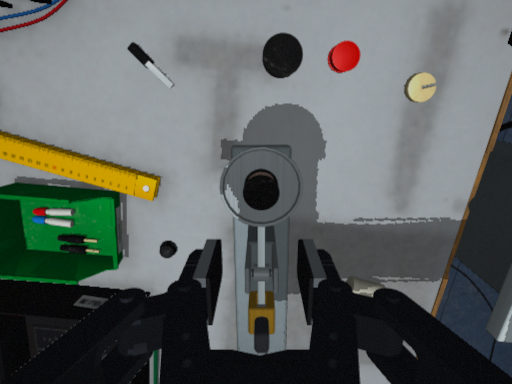

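View pics/z7.png

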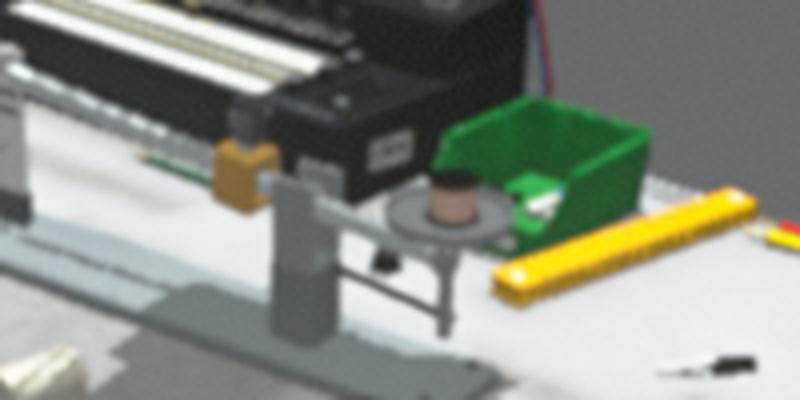

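```bash
python3 -m handwheel '[[[0,0,0],[-7,60,20],-0.2],[[0,0,0],[-14,120,20],-0.2],[[0,0,0],[-20,168,20],-0.2],[[0,0,0],[-20,168,20],-0.2],[[0,0,0],[-20,168,20],-0.2]]' 25
python3 - <<'E'
from h import *
w=snap('wrist','wrist13.png')
cv2.imwrite('pics/z9.png',cv2.resize(w['color'][30:250,200:330],None,fx=4.5,fy=2.7))
e=ctrl.sense();print(e['ee_pos'],e['width'],e['contact_force'])
import pickle;pickle.dump(w,open('d13.pkl','wb'))
E
```

```text
time_s: 12.0
ee_pos: [0.529, 0.0807, 0.2357]
tcp_rot: [2.34, -2.086, 0.002]
contact_force: [0.3, 0.6, -0.1]
width: 0.0341
[0.52913236 0.08020348 0.23592654] 0.034283395396903574 [-0.0033947  -0.27850048  0.01787801]
```

View pics/wrist13.png

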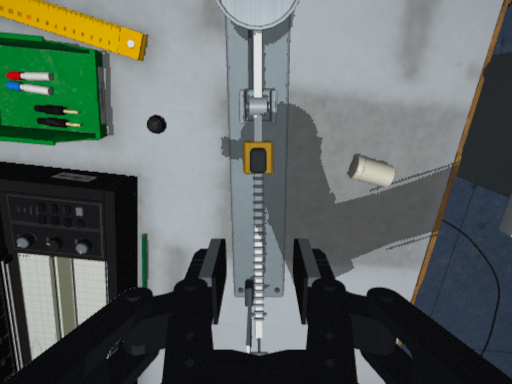

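View pics/z9.png

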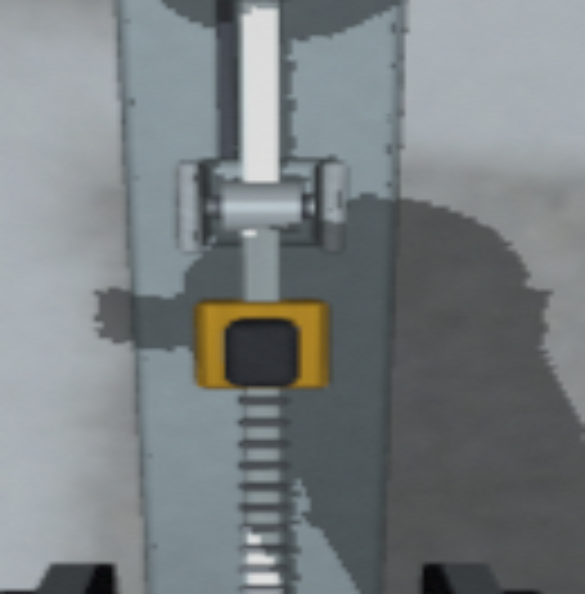

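Run:
```python
from h import *
import pickle;b=pickle.load(open('d13.pkl','rb'))
print('cam',-b['R'].T@b['t'])
P=onz(b,258,30+205/2.7,.110)
for v in (150.4,160.7,173.7): print('knobtop',onz(b,258.3,v,.161))
for v in (300,388): print('sleeve',onz(b,258.4,30+v/2.7,.125))
print('piv',P)
piv=np.array([.5367,.0142]);L=np.array([-.1187,.9929]);C=np.array([.9929,.1187])
for q in (onz(b,258.3,161,.161),onz(b,258.4,30+344/2.7,.127),P): print((q[:2]-piv)@L,(q[:2]-piv)@C)
print('dist expected top', [ (40+8*n)*.994-51*.11 for n in range(4)])
```

```text
cam [0.53831248 0.00352234 0.41078   ]
knobtop [0.53303075 0.046634   0.161     ]
knobtop [0.5320732  0.05501652 0.161     ]
knobtop [0.53083647 0.06584313 0.161     ]
sleeve [0.53314793 0.04435219 0.125     ]
sleeve [0.52966477 0.07481811 0.125     ]
piv [0.53695277 0.01412127 0.11      ]
0.04132422610232283 0.00025227708185876724
0.04505162791113776 0.00013131082102434458
-0.00010817270264071947 0.00024163215325735926
dist expected top [34.15, 42.102000000000004, 50.054, 58.006]
```

```bash
python3 -m handwheel '[[[0,0,0],[2.5,-22.8,-40],-0.2],[[0,0,0],[2.5,-22.8,-85],-0.2],[[0,0,0],[2.5,-22.8,-110],-0.2],[[0,0,0],[2.5,-22.8,-110],-0.2],[[0,0,0],[2.5,-22.8,-110],-0.2]]' 30
python3 - <<'E'
from h import *
w=snap('wrist','wrist14.png')
c=snap('scene','scene14.png');cv2.imwrite('pics/z7.png',cv2.resize(c['color'][140:240,180:380],None,fx=4,fy=4,interpolation=cv2.INTER_CUBIC))
e=ctrl.sense();print(e['ee_pos'],e['width'],e['contact_force'])
E
```

```text
time_s: 12.68
ee_pos: [0.5326, 0.0568, 0.1272]
tcp_rot: [2.34, -2.089, 0.004]
contact_force: [0.7, -0.4, 0.1]
width: 0.0343
[0.53272478 0.05735716 0.12751361] 0.03424003867541535 [-0.1107824   0.27469632  0.92299958]
```

View pics/wrist14.png

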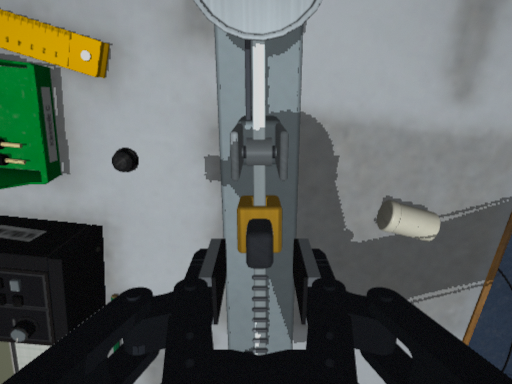

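View pics/z7.png

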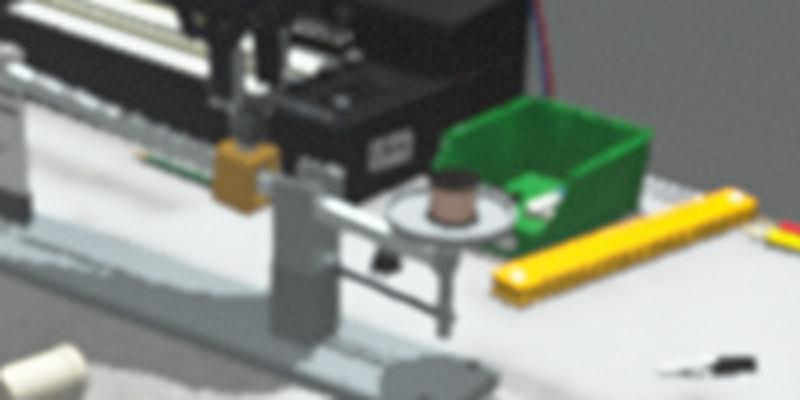

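```bash
python3 -m handwheel '[[[0,0,0],[0,0,-12],-0.2],[[0,0,0],[0,0,-24],-0.2],[[0,0,0],[0,0,-24],-0.2],[[0,0,0],[0,0,-24],-0.2]]' 30
python3 - <<'E'
from h import *
w=snap('wrist','wrist15.png')
c=snap('scene','scene15.png');cv2.imwrite('pics/z7.png',cv2.resize(c['color'][140:240,180:380],None,fx=4,fy=4,interpolation=cv2.INTER_CUBIC))
e=ctrl.sense();print(e['ee_pos'],e['width'],e['contact_force'])
E
```

```text
time_s: 13.28
ee_pos: [0.5328, 0.0573, 0.1035]
tcp_rot: [2.341, -2.089, 0.005]
contact_force: [0.3, 0.3, -0.6]
width: 0.0342
[0.53297287 0.05740445 0.10380225] 0.03406018059357627 [0.27002182 0.05234753 0.97811273]
```

View pics/wrist15.png

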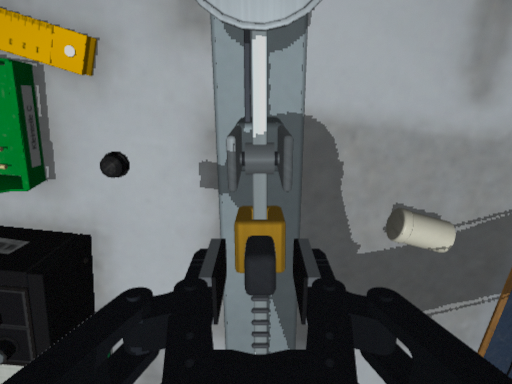

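View pics/z7.png

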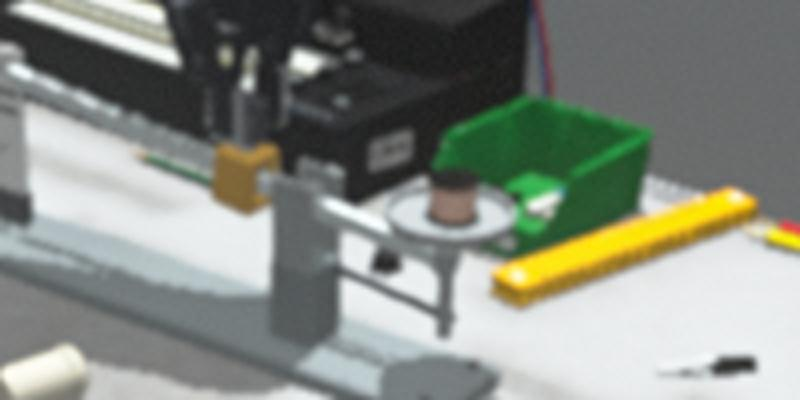

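```bash
python3 -m handwheel '[[[0,0,0],[-1,0,0],-0.2],[[0,0,0],[-1,0,0],-0.8],[[0,0,0],[-1,0,0],-0.8],[[0,0,0],[-1,0,0],-0.8],[[0,0,0],[-1,0,0],-0.8]]' 30
python3 - <<'E'
from h import *
w=snap('wrist','wrist16.png')
c=snap('scene','scene16.png');cv2.imwrite('pics/z7.png',cv2.resize(c['color'][140:240,180:380],None,fx=4,fy=4,interpolation=cv2.INTER_CUBIC))
e=ctrl.sense();print(e['ee_pos'],e['width'],e['contact_force'])
E
```

```text
time_s: 14.0
ee_pos: [0.5324, 0.0575, 0.1041]
tcp_rot: [2.342, -2.09, 0.006]
contact_force: [2.3, -0.2, 0.9]
width: 0.0131
[0.53234804 0.05748099 0.10404763] 0.01332551262720892 [1.03315019 0.40410003 1.33417305]
```

View pics/wrist16.png

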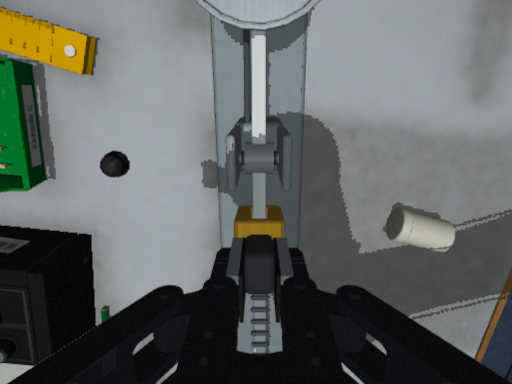

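```bash
python3 -m handwheel '[[[0,0,0],[0,-0.2,2],-0.8],[[0,0,0],[0,-0.4,4],-0.8],[[0,0,0],[0,-0.5,5],-0.8],[[0,0,0],[0,-0.5,5],-0.8]]' 30
python3 - <<'E'
from h import *
for i in range(4):
    c=ctrl.snapshot('scene');e=ctrl.sense();print(e['ee_pos'],e['width'],e['contact_force'])
cv2.imwrite('pics/z7.png',cv2.resize(c['color'][140:240,180:380],None,fx=4,fy=4,interpolation=cv2.INTER_CUBIC))
E
```

```text
time_s: 14.6
ee_pos: [0.5322, 0.0571, 0.1087]
tcp_rot: [2.342, -2.09, 0.005]
contact_force: [3.0, 0.6, -5.5]
width: 0.0134
[0.53220389 0.05708246 0.10867662] 0.01344764950384938 [ 3.18014541  0.84647172 -5.2603313 ]
[0.53222896 0.05707861 0.10872671] 0.013112411896896804 [ 3.92569769  1.09717794 -5.3837242 ]
[0.53220942 0.05705966 0.1087776 ] 0.013367545620133547 [ 2.7355743   0.75736254 -5.83532325]
[0.53218411 0.05705736 0.10876588] 0.013387006534414688 [ 3.3173203   0.73171818 -6.74208158]
```

View pics/z7.png

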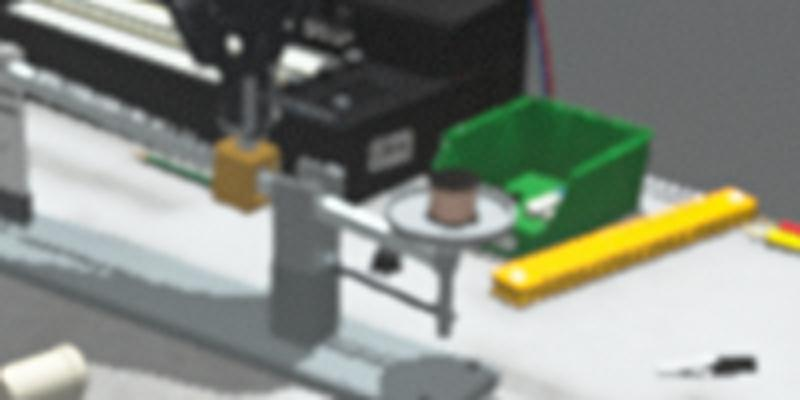

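```bash
python3 -m handwheel '[[[0,0,0],[0.4,0,0.3],-0.8],[[0,0,0],[0,4,0.8],-0.8],[[0,0,0],[-0.6,8,1.2],-0.8],[[0,0,0],[-1.5,16,2.1],-0.8],[[0,0,0],[-2.5,24,3],-0.8],[[0,0,0],[-3.4,32,3.9],-0.8],[[0,0,0],[-4.3,39.5,4.8],-0.8],[[0,0,0],[-4.3,39.5,4.8],-0.8]]' 30
python3 - <<'E'
from h import *
for i in range(3):
    c=ctrl.snapshot('scene');e=ctrl.sense();print(e['ee_pos'],e['width'],e['contact_force'])
cv2.imwrite('pics/z7.png',cv2.resize(c['color'][140:240,180:380],None,fx=4,fy=4,interpolation=cv2.INTER_CUBIC))
E
```

```text
time_s: 15.8
ee_pos: [0.5277, 0.0974, 0.1136]
tcp_rot: [2.343, -2.089, 0.005]
contact_force: [-0.0, 1.6, -5.4]
width: 0.0135
[0.52768862 0.09708548 0.11355479] 0.013260537804120356 [ 0.7678292   0.27054189 -5.07740008]
[0.52774778 0.09687224 0.11353178] 0.013399652764178602 [ 0.96080298  1.86916759 -4.68524369]
[0.52776903 0.09668089 0.113536  ] 0.01338438683586097 [ 1.22907131  0.67868387 -4.32533762]
```

View pics/z7.png

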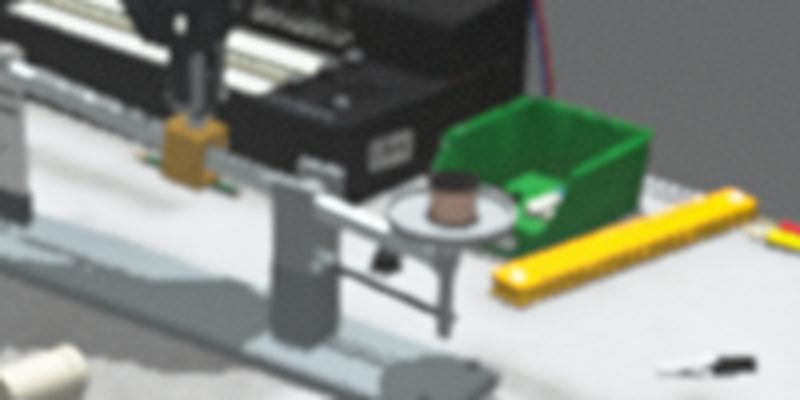

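```bash
python3 -m handwheel '[[[0,0,0],[0,0,0.8],-0.8],[[0,0,0],[-0.5,4,1.4],-0.8],[[0,0,0],[-0.9,8,1.9],-0.8],[[0,0,0],[-1.9,16,2.8],-0.8],[[0,0,0],[-2.9,24,3.7],-0.8],[[0,0,0],[-3.8,32,4.6],-0.8],[[0,0,0],[-4.7,39.7,5.4],-0.8],[[0,0,0],[-4.7,39.7,5.4],-0.8]]' 30
python3 - <<'E'
from h import *
for i in range(3):
    c=ctrl.snapshot('wrist');e=ctrl.sense();print(e['ee_pos'],e['width'],e['contact_force'])
cv2.imwrite('pics/wrist17.png',c['color'])
E
```

```text
time_s: 16.95
ee_pos: [0.523, 0.1373, 0.119]
tcp_rot: [2.343, -2.089, 0.004]
contact_force: [0.6, 1.4, -4.5]
width: 0.0131
[0.52302893 0.13700772 0.11898305] 0.013362735229245607 [ 0.35035682  0.21142924 -5.06717634]
[0.52307123 0.13674438 0.11897763] 0.013292027040450894 [ 0.59569701  1.11725352 -4.3100261 ]
[0.52308922 0.13658589 0.11896031] 0.013390835272397573 [-0.05302943  1.21316518 -4.74056757]
```

View pics/wrist17.png

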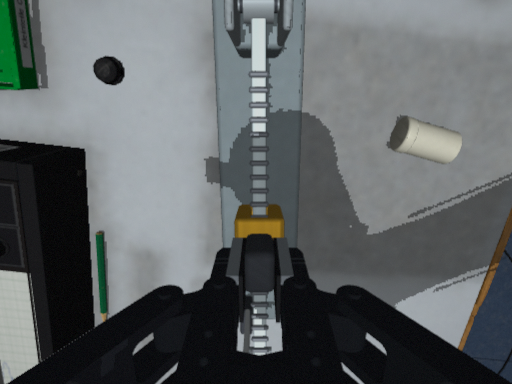

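```bash
python3 -m handwheel '[[[0,0,0],[0,0,0],-0.3],[[0,0,0],[0,0,0],-0.3],[[0,0,0],[0,0,0],-0.3],[[0,0,0],[0,0,20],-0.3],[[0,0,0],[0,0,40],-0.3],[[0,0,0],[0,0,60],-0.3],[[0,0,0],[0,0,60],-0.3],[[0,0,0],[0,0,60],-0.3],[[0,0,0],[0,0,60],-0.3],[[0,0,0],[0,0,60],-0.3],[[0,0,0],[0,0,60],-0.3]]' 30
python3 - <<'E'
from h import *
c=snap('scene','scene18.png');w=snap('wrist','wrist18.png');e=ctrl.sense();print(e['ee_pos'],e['width'],e['contact_force'])
cv2.imwrite('pics/z7.png',cv2.resize(c['color'][140:240,160:360],None,fx=4,fy=4,interpolation=cv2.INTER_CUBIC))
E
```

```text
time_s: 18.48
ee_pos: [0.523, 0.1365, 0.1787]
tcp_rot: [2.342, -2.089, 0.004]
contact_force: [-1.1, 0.2, 0.7]
width: 0.0298
[0.52304    0.13655993 0.17883765] 0.03001765277673936 [ 0.22327109  0.70234273 -0.49615869]
```

View pics/z7.png

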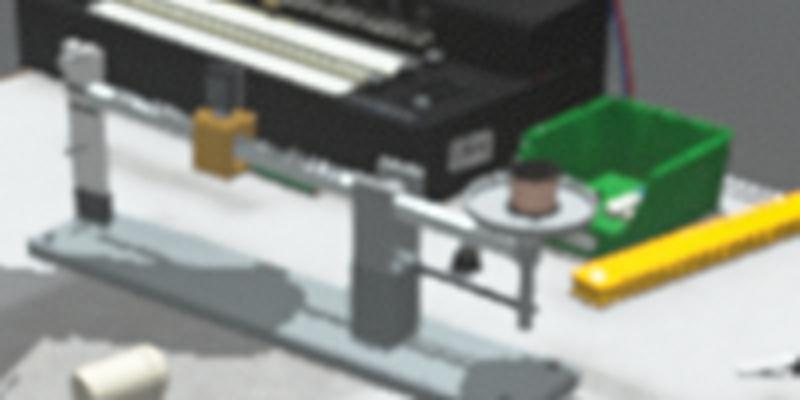

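View pics/wrist18.png

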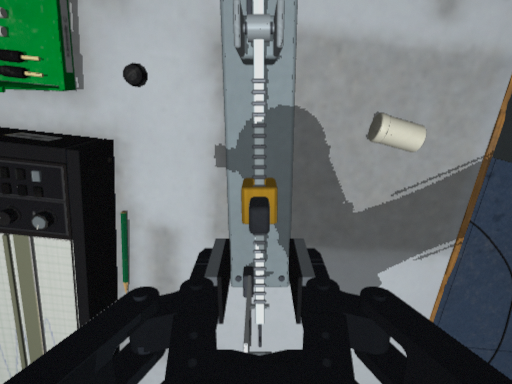

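```bash
cat >> h.py <<'E'
PIV=np.array([.5367,.0142,.105]);L3=np.array([-.1187,.9929,0]);C3=np.array([.9929,.1187,0])
def bp(s,h,th,off=0):
    return PIV+L3*(s*np.cos(th)-h*np.sin(th))+np.array([0,0,1])*(s*np.sin(th)+h*np.cos(th))+C3*off
E
python3 - <<'E'
from h import *
c=ctrl.snapshot('scene')
for th in (-.11,-.05,0,.05,.11): print(th,'ptr',np.round(proj(c,bp(.262,0,th)),1),'beamend top',np.round(proj(c,bp(.245,.006,th)),1),'knobtop',np.round(proj(c,bp(.128,.051,th)),1))
old=cv2.imread('pics/scene0.png');up=cv2.imread('pics/scene12.png');now=c['color']
z=[cv2.resize(i[140:200,165:215],None,fx=5,fy=10,interpolation=cv2.INTER_CUBIC) for i in (old,now,up)]
cv2.imwrite('pics/z10.png',np.hstack(z)[:600])
E
```

```text
-0.11 ptr [178.1 176.1] beamend top [182.3 174.8] knobtop [213.1 163.7]
-0.05 ptr [177.4 170.7] beamend top [181.7 169.7] knobtop [213.7 161. ]
0 ptr [177.1 166.1] beamend top [181.5 165.4] knobtop [214.4 158.7]
0.05 ptr [176.8 161.6] beamend top [181.4 161.2] knobtop [215.1 156.6]
0.11 ptr [176.8 156.2] beamend top [181.5 156.1] knobtop [216.2 154.1]
```

View pics/z10.png

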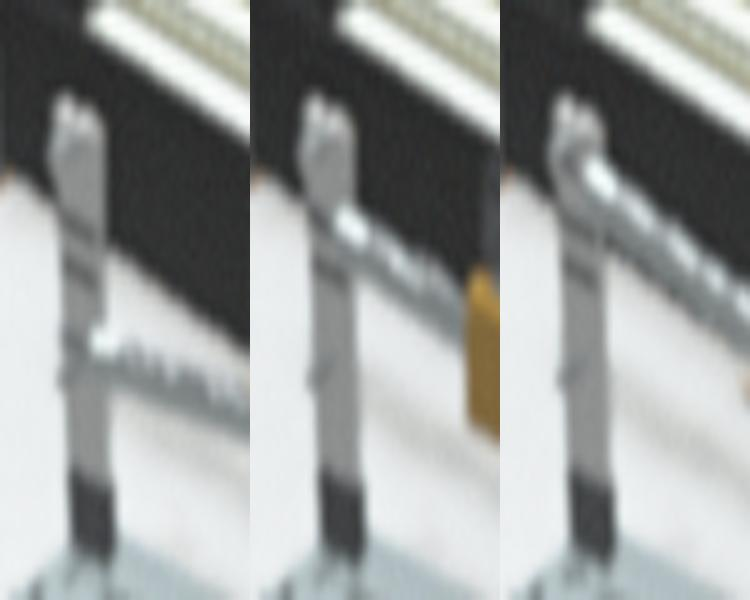

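```bash
python3 -m handwheel '[[[0,0,0],[-0.3,2.8,-25],-0.3],[[0,0,0],[-0.3,2.8,-45],-0.3],[[0,0,0],[-0.3,2.8,-62],-0.3],[[0,0,0],[-0.3,2.8,-73],-0.3],[[0,0,0],[-0.3,2.8,-73],-0.3],[[0,0,0],[-0.3,2.8,-73],-0.3]]' 30
python3 - <<'E'
from h import *
c=snap('scene','scene19.png');w=snap('wrist','wrist19.png');e=ctrl.sense();print(e['ee_pos'],e['width'],e['contact_force'])
im=[cv2.cvtColor(x,cv2.COLOR_BGR2GRAY).astype(int) for x in (cv2.imread('pics/scene0.png'),cv2.imread('pics/scene18.png'),c['color'],cv2.imread('pics/scene12.png'))]
for col in (186,188,190,192):
    print(col,[ (lambda g: [round(float(v),1) for v in (np.argmax(np.diff(g)))*np.ones(1)])(i[150:185,col]) for i in im])
for i in im: print(i[152:182,188])
cv2.imwrite('pics/z10.png',np.hstack([cv2.resize(c['color'][140:200,165:215],None,fx=5,fy=10,interpolation=cv2.INTER_CUBIC),cv2.resize(w['color'][150:350,180:340],None,fx=3,fy=3)]))
E
```

```text
time_s: 19.38
ee_pos: [0.5233, 0.1395, 0.1067]
tcp_rot: [2.343, -2.09, 0.006]
contact_force: [0.1, -0.5, -0.3]
width: 0.0298
[0.5233022  0.13959804 0.1067037 ] 0.029999577070384847 [-0.38332825 -0.26958902  0.78318233]
186 [[14.0], [10.0], [10.0], [6.0]]
188 [[14.0], [11.0], [11.0], [6.0]]
190 [[15.0], [11.0], [12.0], [7.0]]
192 [[16.0], [12.0], [12.0], [8.0]]
[ 45  44  47  46  45  48  45  48  46  46  47  49  76 127 177 205 218 223
 229 232 237 237 223 175 139 136 152 180 200 212]
[ 45  45  48  45  45  44  44  46  52 100 162 194 170 138 130 150 185 218
 229 233 234 234 232 228 220 210 204 206 204 210]
[ 46  43  45  43  45  42  45  40  48  99 164 194 171 136 129 151 182 217
 230 232 235 234 231 227 220 208 204 204 205 209]
[ 48  47  47  42  69 125 180 196 167 138 127 120 104 130 174 202 216 223
 228 233 235 235 233 228 221 208 206 203 205 211]
```

View pics/z10.png

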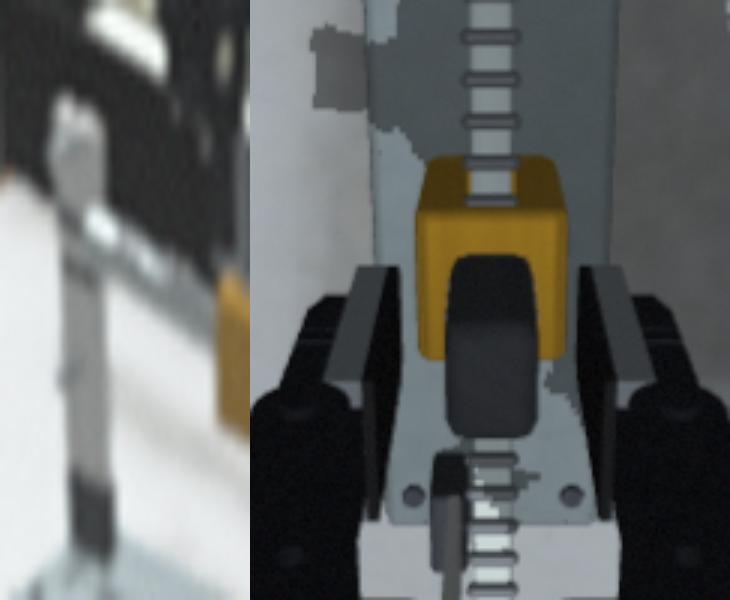

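```bash
python3 -m handwheel '[[[0,0,0],[0,0,0],-0.8],[[0,0,0],[0,0,0],-0.8],[[0,0,0],[0,0,0],-0.8],[[0,0,0],[0.1,-0.6,1.7],-0.8],[[0,0,0],[0.2,-1.3,3.5],-0.8],[[0,0,0],[0.3,-2.6,7],-0.8],[[0,0,0],[0.3,-2.9,9.5],-0.8],[[0,0,0],[0.4,-3.2,12.5],-0.8],[[0,0,0],[0.4,-3.2,12.5],-0.8]]' 30
python3 - <<'E'
from h import *
for i in range(3):
    c=ctrl.snapshot('scene');e=ctrl.sense();print(e['ee_pos'],e['width'],e['contact_force'])
cv2.imwrite('pics/z10.png',cv2.resize(c['color'][140:200,165:245],None,fx=10,fy=10,interpolation=cv2.INTER_CUBIC))
E
```

```text
time_s: 20.6
ee_pos: [0.5234, 0.1363, 0.119]
tcp_rot: [2.343, -2.09, 0.005]
contact_force: [0.5, -0.5, -4.4]
width: 0.0129
[0.52341867 0.13629249 0.11891952] 0.013418826557831557 [-0.16068906 -0.84677421 -5.16923966]
[0.52344377 0.1362945  0.11890858] 0.013338126533359022 [ 0.67166415  0.18881477 -4.49803239]
[0.52347375 0.13627612 0.118885  ] 0.013339703401787298 [-0.49301561  0.22896973 -4.15466775]
```

View pics/z10.png

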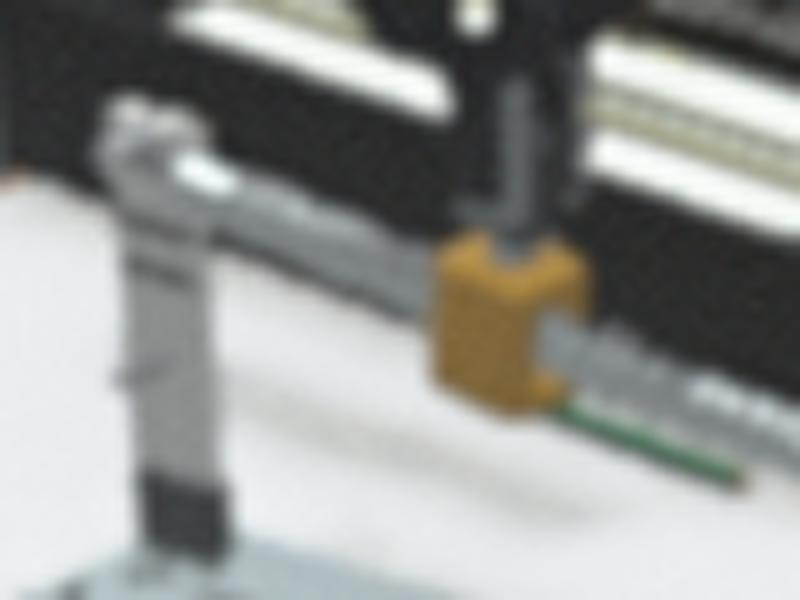

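```bash
python3 -m handwheel '[[[0,0,0],[0,-0.1,1.2],-0.8],[[0,0,0],[0,0,1.3],-0.8],[[0,0,0],[-0.5,4,1.7],-0.8],[[0,0,0],[-1.2,10,2.4],-0.8],[[0,0,0],[-1.9,16,3],-0.8],[[0,0,0],[-2.6,22,3.7],-0.8],[[0,0,0],[-2.8,23.8,3.9],-0.8],[[0,0,0],[-2.8,23.8,3.9],-0.8],[[0,0,0],[-2.8,23.8,3.9],-0.8]]' 30
python3 - <<'E'
from h import *
for i in range(3):
    c=ctrl.snapshot('scene');e=ctrl.sense();print(e['ee_pos'],e['width'],e['contact_force'])
E
```

```text
time_s: 21.88
ee_pos: [0.5207, 0.1603, 0.1228]
tcp_rot: [2.343, -2.091, 0.005]
contact_force: [0.2, -0.0, -4.2]
width: 0.0131
[0.52072335 0.16027402 0.12287314] 0.013231293196910866 [ 0.06770152  0.37628433 -4.73576991]
[0.52072067 0.16027277 0.12289102] 0.013525773206189997 [ 0.24719648  1.00488018 -4.29169183]
[0.52070624 0.16024009 0.12285289] 0.012921294050989083 [ 0.8242632   0.38194468 -4.02205575]
```

```bash
python3 -m handwheel '[[[0,0,0],[0,0,0],-0.3],[[0,0,0],[0,0,0],-0.3],[[0,0,0],[0,0,0],-0.3],[[0,0,0],[0,0,25],-0.3],[[0,0,0],[0,0,60],-0.3],[[0,0,0],[0,0,60],-0.3],[[0,0,0],[0,0,60],-0.3],[[0,0,0],[0,0,60],-0.3],[[0,0,0],[0,0,60],-0.3],[[0,0,0],[0,0,60],-0.3],[[0,0,0],[0,0,60],-0.3],[[0,0,0],[0,0,60],-0.3]]' 30
python3 -m handwheel '[[[0,0,0],[0,0,0],-0.3],[[0,0,0],[0,0,0],-0.3],[[0,0,0],[0,0,0],-0.3],[[0,0,0],[0,0,0],-0.3],[[0,0,0],[0,0,0],-0.3],[[0,0,0],[0,0,0],-0.3]]'
python3 - <<'E'
from h import *
c=snap('scene','scene20.png');w=snap('wrist','wrist20.png')
g=cv2.cvtColor(c['color'],cv2.COLOR_BGR2GRAY);print(g[152:182,188])
cv2.imwrite('pics/z10.png',np.hstack([cv2.resize(c['color'][140:200,165:215],None,fx=5,fy=10,interpolation=cv2.INTER_CUBIC),cv2.resize(w['color'][130:330,180:340],None,fx=3,fy=3)]))
cv2.imwrite('pics/z7.png',cv2.resize(c['color'][140:240,160:360],None,fx=4,fy=4,interpolation=cv2.INTER_CUBIC))
E
```

```text
time_s: 23.52
ee_pos: [0.5207, 0.1602, 0.1828]
tcp_rot: [2.343, -2.091, 0.005]
contact_force: [-0.1, 0.3, -0.0]
width: 0.0299
time_s: 24.28
ee_pos: [0.5207, 0.1602, 0.1828]
tcp_rot: [2.343, -2.091, 0.005]
contact_force: [0.1, 0.5, -0.0]
width: 0.0301
[ 45  45  47  45  45  46  45  46  51  46  45  48  74 137 195 205 171 136
 129 159 200 231 234 227 220 207 203 204 203 208]
```

View pics/z10.png

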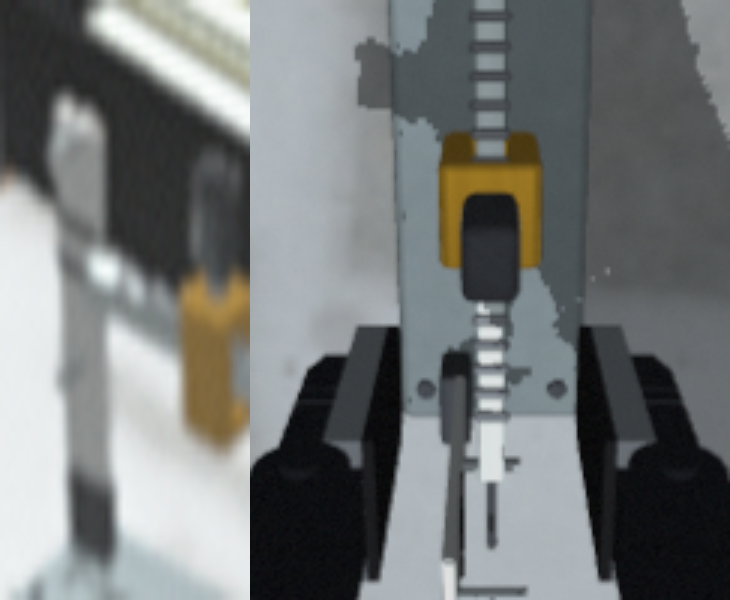

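View pics/z7.png

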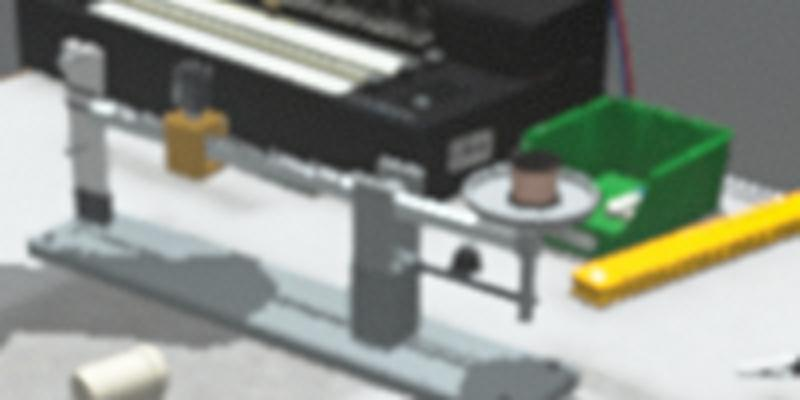

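Run:
```python
from h import *
from scipy.spatial.transform import Rotation as Ro
w=ctrl.snapshot('wrist');e=ctrl.sense()
cam=-w['R'].T@w['t'];ee=np.array(e['ee_pos']);off=cam-ee
ptr=bp(.262,0,0)
print('off',off,'ptr',ptr,'view',w['R'][2],'q',np.round(e['qpos'],2))
for pitch in (40,50):
    R=Ro.from_rotvec(L3*np.radians(-pitch))*Ro.from_rotvec([0,0,-np.pi/2])
    tgtcam=ptr-C3*.24+np.array([0,0,.085])
    tcp=tgtcam-R.apply(off);v=R.apply(w['R'][2])
    print(pitch,'rotvec',np.degrees(R.as_rotvec()).round(1),'tcp',tcp.round(3),'shift',((tcp-ee)*1e3).round(0),'view',v.round(2))
    t=tcp-R.apply(np.array([0,0,-.035]));print('tip',t.round(3))
    Rn=w['R']@R.as_matrix().T;p=Rn@(ptr-tgtcam);f=foc(w);print(p[:2]/p[2]*f+[w['cx'],w['cy']])
```

```text
off [ 0.00840547 -0.07764929  0.17496407] ptr [0.5056006 0.2743398 0.105    ] view [-0.03367378  0.303082   -0.95236935] q [ 0.59  0.25  0.06  0.   -1.38 -0.48]
40 rotvec [ 34.8 -27.4 -86. ] tcp [0.438 0.265 0.106] shift [-82. 105. -77.] view [ 0.84  0.1  -0.53]
tip [0.416 0.263 0.133]
[260.39133595 263.38630459]
50 rotvec [ 43.4 -34.1 -83.7] tcp [0.45  0.267 0.137] shift [-70. 107. -45.] view [ 0.92  0.11 -0.38]
tip [0.424 0.264 0.16 ]
[260.11051789 207.8596038 ]
```

```bash
python3 -m handwheel '[[[0,0,-8],[-40,20,40],-0.3],[[0,0,-18],[-90,50,50],-0.3],[[43.4,-34.1,-83.7],[-110,90,40],-0.3],[[43.4,-34.1,-83.7],[-110,107,40],-0.3],[[43.4,-34.1,-83.7],[-110,107,30],-0.3],[[43.4,-34.1,-83.7],[-110,107,10],-0.3],[[43.4,-34.1,-83.7],[-110,107,-10],-0.3],[[43.4,-34.1,-83.7],[-90,107,-30],-0.3],[[43.4,-34.1,-83.7],[-70,107,-45],-0.3],[[43.4,-34.1,-83.7],[-70,107,-45],-0.3],[[43.4,-34.1,-83.7],[-70,107,-45],-0.3],[[43.4,-34.1,-83.7],[-70,107,-45],-0.3]]'
python3 - <<'E'
from h import *
w=snap('wrist','wrist21.png');e=ctrl.sense();print(e['ee_pos'],e['contact_force'],e['qpos'])
import pickle;pickle.dump(w,open('d21.pkl','wb'))
print(proj(w,bp(.262,0,0)),proj(w,bp(.262,0,.0135)),proj(w,bp(.262,0,-.0135)))
E
```

```text
time_s: 25.92
ee_pos: [0.4006, 0.1713, 0.1602]
tcp_rot: [-0.287, 2.47, 0.167]
contact_force: [-0.6, 0.1, -0.1]
width: 0.0303
[0.39937971 0.16982439 0.15927171] [ 1.74889942 -2.5091763   2.84019409] [ 1.06247606 -0.44668321 -1.08920546  0.85486569 -0.5871527  -3.05303405]
(np.float64(326.53060913461286), np.float64(234.94807189065858)) (np.float64(327.08693749205895), np.float64(237.98537335605394)) (np.float64(325.937752991233), np.float64(231.9466605688346))
```

View pics/wrist21.png

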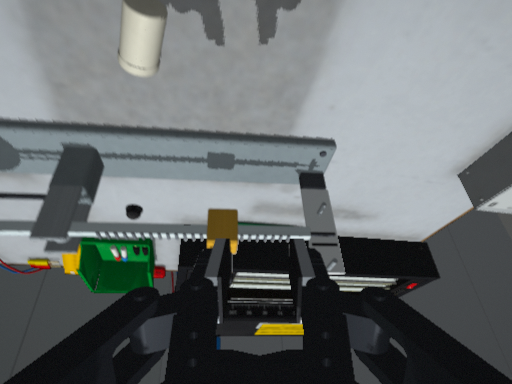

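Run:
```python
from h import *
w=cv2.imread('pics/wrist21.png');z=cv2.resize(w[160:285,270:370],None,fx=6,fy=6,interpolation=cv2.INTER_CUBIC)[:600]
cv2.imwrite('pics/z11.png',cv2.resize(cv2.flip(w[165:280,275:365],-1),None,fx=6,fy=5.2,interpolation=cv2.INTER_CUBIC))
```

```text
(no output)
```

View pics/z11.png

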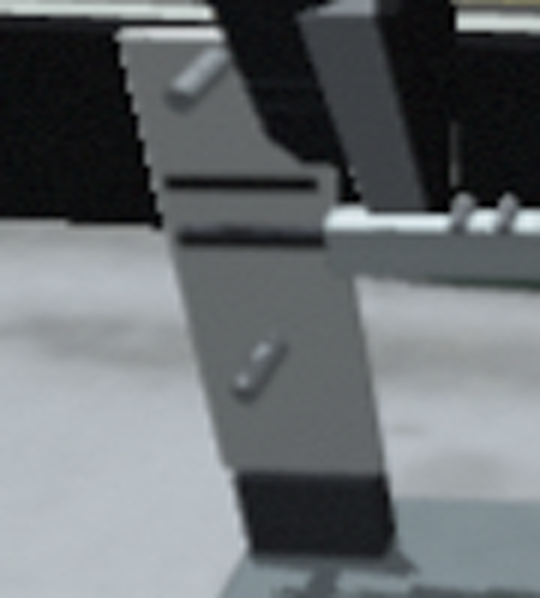

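Run:
```python
from h import *
import pickle;w=pickle.load(open('d21.pkl','rb'))
im=w['color']
cv2.imwrite('pics/z12.png',cv2.resize(im[190:260,0:330],None,fx=2.4,fy=8,interpolation=cv2.INTER_CUBIC))
print('cam',-w['R'].T@w['t'])
for th in (-.02,0,.02):
    print(th,[tuple(np.round(proj(w,bp(s,-.006,th,-.004)),1)) for s in (.24,.2,.19,.08,.03,-.05)])
g=cv2.cvtColor(im,cv2.COLOR_BGR2GRAY).astype(int)
for u in (20,110,130,150,170,250,270,290,300): print(u,g[205:248,u])
```

```text
cam [0.23701484 0.12541722 0.24967795]
-0.02 [(np.float64(305.7), np.float64(223.7)), (np.float64(268.4), np.float64(223.7)), (np.float64(258.9), np.float64(223.7)), (np.float64(147.9), np.float64(223.7)), (np.float64(93.5), np.float64(223.7)), (np.float64(0.7), np.float64(223.6))]
0 [(np.float64(306.5), np.float64(227.8)), (np.float64(268.8), np.float64(227.1)), (np.float64(259.2), np.float64(227.0)), (np.float64(147.8), np.float64(225.1)), (np.float64(93.5), np.float64(224.2)), (np.float64(1.3), np.float64(222.7))]
0.02 [(np.float64(307.2), np.float64(231.9)), (np.float64(269.2), np.float64(230.6)), (np.float64(259.5), np.float64(230.3)), (np.float64(147.6), np.float64(226.6)), (np.float64(93.5), np.float64(224.8)), (np.float64(1.9), np.float64(221.7))]
20 [178 179 178 179 180 180 179 180 179 180 180 180 180 176 163 142 114  95
  91  92  92  92  93  92  99 134 170 199 216 213 196 183 180 180 179 178
 178 177 178 178 179 178 178]
110 [187 188 186 186 187 187 187 186 184 185 183 181 181 179 179 178 164 140
 109  94  94  92  94  95  94  95 111 157 203 224 193 124  90  74  55  42
  34 
[... 584 characters left out ...]
4 173 172 171 170 172 174 176 173 171 168 165 154 118  70
  42  52  79  91  93  93  94  94  92  92  89  78  88 124 140 131 119 117
  80  12  16  17   9  17  15]
270 [157 155 153 152 153 155 156 158 163 166 170 172 175 173 174 172 167 146
 102  52  54  82  93  94  95  93  93  92  91 110 159 209 216 188 118  59
  45  13  13  13  17  15  16]
290 [164 161 159 156 153 150 149 152 154 157 164 169 172 175 177 177 176 171
 163 133  84  77  91  94  94  94  94  91  92  94 123 171 200 143  11   7
  10  13  11  11  12  13  14]
300 [166 160 152 147 144 146 146 146 148 155 159 164 170 171 174 176 174 170
 161 156 139 114  99  95  93  95  95  92  92  93 117 185 224 167  63  64
  65  65  64  63  64  65  65]
```

View pics/z12.png

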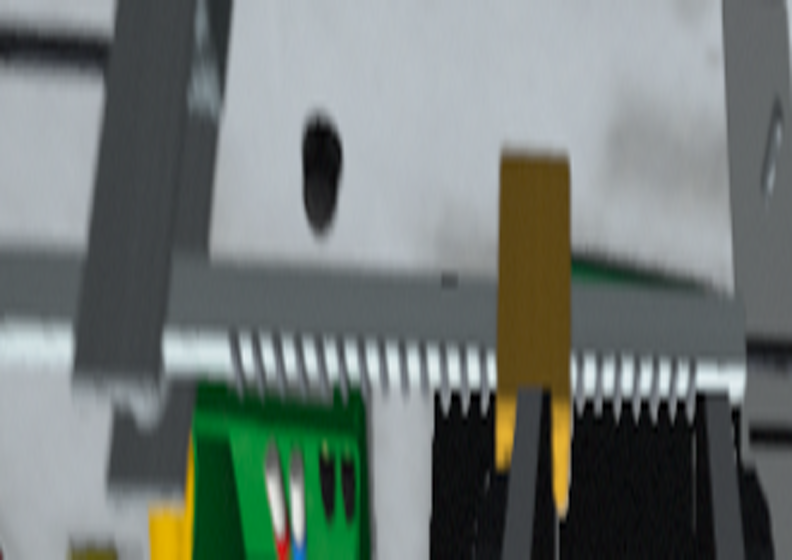

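Run:
```python
from h import *
import pickle;w=pickle.load(open('d21.pkl','rb'))
g=cv2.GaussianBlur(cv2.cvtColor(w['color'],cv2.COLOR_BGR2GRAY),(1,3),0).astype(float)
def edge(us,v0,v1,sgn):
    o=[]
    for u in us:
        d=sgn*np.diff(g[v0:v1,u]);k=int(np.argmax(d))
        if 0<k<len(d)-1:
            a,b,c=d[k-1:k+2];k=k+.5*(a-c)/(a-2*b+c+1e-9)
        o.append(v0+k+.5)
    return np.array(o)
def fit(us,vs):
    us=np.array(us,float);m=np.ones(len(us),bool)
    for _ in range(5):
        p=np.polyfit(us[m],vs[m],1);r=vs-np.polyval(p,us);m=abs(r)<max(.4,2*np.std(r[m]))
    return p,m.sum()
us=list(range(120,205,2))+list(range(240,296,2))
def at(fn,s0,s1):
    a=proj(w,fn(s0));b=proj(w,fn(s1));k=(b[1]-a[1])/(b[0]-a[0]);return k,a[1]+k*(200-a[0])
p,n=fit(list(range(70,210,2)),edge(range(70,210,2),212,232,-1));print('beam lower edge slope',p[0],'v@200',np.polyval(p,200),n)
us=list(range(4,28,2))+list(range(70,205,1))+list(range(242,300,1))
p,n=fit(us,edge(us,226,240,1));print('beam top edge slope',p[0],'v@200',np.polyval(p,200),n)
for th in(-.01,0,.01): print(th,'lower',at(lambda s:bp(s,-.006,th,-.004),.03,.2),'top',at(lambda s:bp(s,.006,th,-.004),.03,.2))
F=lambda off,z:(lambda s:PIV*[1,1,0]+L3*s+C3*off+np.array([0,0,z]))
print('foot pred near top',at(F(-.0375,.014),0,.2),'near bottom',at(F(-.0375,0),0,.2),'far',at(F(.0375,.014),0,.2))
for a,b,sg in((115,145,-1),(115,150,1),(150,195,1)):
    us=list(range(110,295,2));p,n=fit(us,edge(us,a,b,sg));print('foot',a,b,sg,p[0],np.polyval(p,200),n)
```

```text
beam lower edge slope 0.019958093523482212 v@200 223.90179103127335 60
beam top edge slope 0.01868497771701365 v@200 233.7617818096741 149
-0.01 lower (np.float64(0.008528123871508685), np.float64(224.83890540874413)) top (np.float64(0.0037450635970762993), np.float64(235.65494360685554))
0 lower (np.float64(0.01673706849486498), np.float64(225.99083885003353)) top (np.float64(0.012119428396270632), np.float64(236.86327999496655))
0.01 lower (np.float64(0.024993613126642403), np.float64(227.14888647726477)) top (np.float64(0.020542942989895896), np.float64(238.07929949928334))
foot pred near top (np.float64(0.05319536337032466), np.float64(140.1481450032969)) near bottom (np.float64(0.05720252363425402), np.float64(130.71310606616808)) far (np.float64(0.03548062563230214), np.float64(181.8582911693447))
foot 115 145 -1 0.06017583717018509 130.26528428145238 89
foot 115 150 1 0.058390665684877635 138.2450055621199 85
foot 150 195 1 0.04762733524967778 162.10819776071895 75
```

```bash
python3 -m handwheel '[[[-4,3,8],[-5,0,10],-0.3],[[-9,7,17],[-10,-5,25],-0.3],[[-14,10,25],[-15,-10,40],-0.3],[[-20,15,35],[-15,-10,50],-0.3],[[-20,15,35],[-15,-10,50],-0.3],[[-20,15,35],[-15,-10,50],-0.3]]'
python3 - <<'E'
from h import *
c=snap('scene','scene22.png');w=snap('wrist','wrist22.png');e=ctrl.sense();print(e['time_s'],e['ee_pos'],e['contact_force'],e['qpos'].round(2) if hasattr(e['qpos'],'round') else e['qpos'])
a=cv2.imread('pics/scene0.png')
cv2.imwrite('pics/z7.png',np.hstack([cv2.resize(a[160:200,220:260],None,fx=9,fy=12,interpolation=cv2.INTER_CUBIC),cv2.resize(c['color'][148:188,190:230],None,fx=9,fy=12,interpolation=cv2.INTER_CUBIC)]))
E
```

```text
time_s: 26.72
ee_pos: [0.3856, 0.1606, 0.2103]
tcp_rot: [-1.236, 2.584, 0.023]
contact_force: [-0.5, -0.1, -0.5]
width: 0.0297
26.825 [0.38537394 0.16016768 0.20955774] [0.90823884 0.13772298 0.8414632 ] [ 0.87 -0.25 -0.45  0.11 -1.11 -1.59]
```

View pics/z7.png

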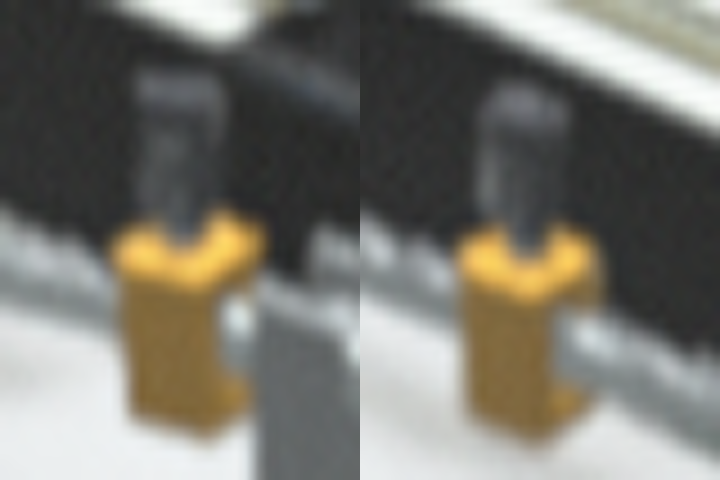

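View pics/wrist22.png

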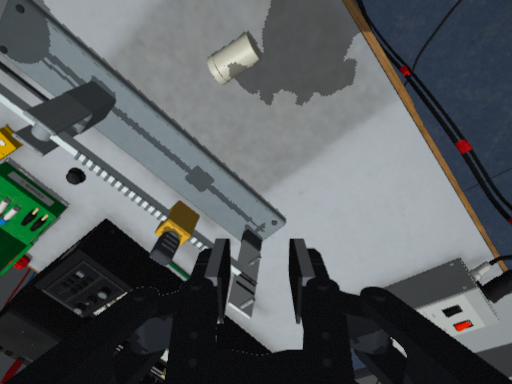

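View pics/scene22.png

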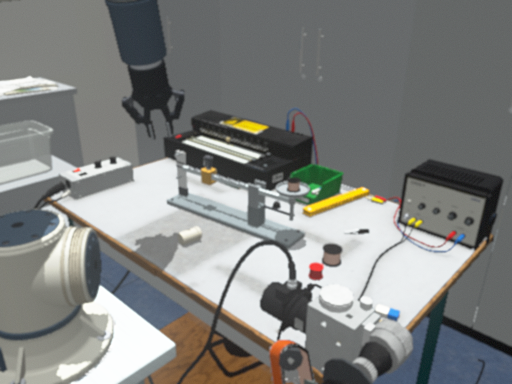

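```bash
python3 -c "
from plant import ctrl
print(ctrl.close_job())"
```

```text
the job is handed in; nothing more can be done
None
```

The job is handed in at about 27 s of the 72 s, with no verdict reported. The smaller copper-wound bobbin stands upright near the middle of the pan. I moved the poise from notch 1 to notch 11, read the tilt as about +0.054 rad, and then moved it to notch 14.

**Last checks**
- **Beam tilt:** a side view with the wrist camera gave about 0 to +0.004 rad, using the beam's slope corrected against the foot. The pointer position gave about +0.002, and extrapolating from notch 11 gave about -0.006. All are well inside ±0.0135.
- **Plunger:** the knob sits as far above the sleeve as it did at the start, so I take it to be fully down.
- **Arm and other objects:** the arm was clear of the balance. The canister was still in place in the last picture. I did not measure the other bystanders again, but nothing I did came near them.

**What disagreed or went wrong**
- **Fingertip height:** the tips end about 35 mm higher than the reported tool point. My first grasp closed above the bobbin and did not move it. I allowed for the offset from then on.
- **Top camera:** it read about 6 mm off in y compared with the other two, so I used those instead.
- **Tilt from the scene camera:** a coarse reading after notch 14 ranged from about -0.024 to +0.008, so I took the side view to settle it.
- **Pointer in the side view:** it appears over the lower rib, about 5 mm below the middle. I took this to be parallax, as the camera looks down from above.
- **Joint limits:** for that side view joint 6 read -3.053 against a stated limit of -3.05, and joint 3 reached -1.089 of -1.09. I moved away before handing in. The stated range may be rounded, so I can't rule out that joint 6 counts as passing it.

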